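# Dry-fit beech strips in the glue-up jig

### The job

Get the strips ready for gluing up: put every cracked strip in the offcut box, and lay all the sound strips flat on the white jig board, side by side in one closed row that starts at the fence, lengthwise along the fence with their far ends flush against the end stop, in any order. Slide the jaw up against the row, then lay the steel bar across the middle of the strips so that it bears on all of them. Leave the other things on the bench alone.

Things in the scene. Friction and masses are not known exactly. Their poses are not given: they have to be found in the camera images.
- jig: Glue-up jig: white melamine board, 200 x 320 x 16 mm, fixed to the bench, with a dark wooden fence on its right (-y) side, 20 mm thick, a dark wooden end stop along its far (+x) edge, 15 mm thick, both 16 mm high over the board, and a sliding jaw. Origin under the board, +x towards the end stop, +y from fence to jaw
- corner (a point): Inside corner of fence and end stop, on the board's top face, 16 mm above the bench; same axes as the jig. Fence face: y = 0, from x = -178 to +7 mm. End stop face: x = 0, from y = 0 to 300 mm. The board reaches from x = -185 to +15 mm and y = -20 to +300 mm. Strips belong at x < 0, y > 0
- jaw (a joint): Sliding jaw of the jig, a dark wooden bar parallel to the fence (170 mm long in x, 30 mm thick in y, 16 mm high over the board). Value in m: the clear width between fence face and jaw face, 0 to 0.26; it slides in +y as it opens, needs about 4 N and stays where it is left
- jaw_grip (a point): Centre of the top of the jaw's red upright handle (45 mm in x, 28 mm in y, 50 mm tall, its top 83 mm above the bench). It lies 160 mm before the end stop's face (x = -160 mm of the corner frame) and 15 mm in +y behind the jaw's face; same axes as the corner. The jaw is moved by this handle
- press_bar: Plain bright steel bar, 220 x 30 x 16 mm, 0.8 kg, that is laid across the strips. Origin at its centre, x along its length, z up. Lies on the bench in front of the jig at the start
- offcut_box: Open plywood box for offcuts, 200 x 160 x 60 mm outside, walls and floor 8 mm, fixed to the bench. Origin under its centre, x along its long side
- offcut_box_in (a point): Centre of the offcut box's inner floor, 8 mm above the bench; same axes as the box
- strip_1: Sound beech strip, pale plain wood, 140 x 40 x 22 mm, about 0.09 kg, either broad face up. Origin at its centre, x along its length. Lies on the bench or is absent (None)
- strip_2: Sound beech strip, pale plain wood, 140 x 40 x 22 mm, about 0.09 kg, either broad face up. Origin at its centre, x along its length. Lies on the bench or is absent (None)
- strip_3: Sound beech strip, pale plain wood, 140 x 40 x 22 mm, about 0.09 kg, either broad face up. Origin at its centre, x along its length. Lies on the bench or is absent (None)
- strip_4: Sound beech strip, pale plain wood, 140 x 40 x 22 mm, about 0.09 kg, either broad face up. Origin at its centre, x along its length. Lies on the bench or is absent (None)
- cracked_1: Cracked beech strip: same size and wood as the sound ones, but with a long dark crack and a dark brown knot on both broad faces. Origin at its centre, x along its length. Lies on the bench or is absent (None)
- cracked_2: Cracked beech strip: same size and wood as the sound ones, but with a long dark crack and a dark brown knot on both broad faces. Origin at its centre, x along its length. Lies on the bench or is absent (None)
- glue_bottle: White glue bottle with red cap, 60 mm wide, 160 mm tall; a bystander, to be left alone. Origin at its underside
- hammer: Hammer lying on the bench; a bystander, to be left alone. Origin at its underside
- screwdriver: Screwdriver lying on the bench; a bystander, to be left alone. Origin at its underside
- nail_tin: Round blue tin, 64 mm wide, 35 mm high, standing near the left end of the steel bar; a bystander, to be left alone. Origin at its underside
- shoe_last: Wooden shoe last, about 190 mm long and 90 mm high; a bystander, to be left alone. Origin at its underside
- glue_brush: Glue brush lying on the bench; a bystander, to be left alone. Origin at its underside
- thread_spool: Orange thread spool, 60 mm wide, 70 mm high; a bystander, to be left alone. Origin at its underside

How it is judged (in metres and radians):
On the way:
1. all the sound strips lie in a closed, aligned row against fence and end stop with the jaw up against them, while the steel bar is not yet on them (x of strip_1 in the frame of corner between -0.075 and -0.065 m and z of strip_1 in the frame of corner between 0.008 and 0.014 m and angle between the x axis of each of strip_1, strip_2, strip_3, strip_4 and the x axis of corner, either way round below 0.05 rad and y of each of strip_1, strip_2, strip_3, strip_4 in the frame of corner below 0.144 m and (horizontal distance between strip_1 and strip_2 below 0.044 m or horizontal distance between strip_1 and strip_3 below 0.044 m or horizontal distance between strip_1 and strip_4 below 0.044 m) and x of strip_2 in the frame of corner between -0.075 and -0.065 m and z of strip_2 in the frame of corner between 0.008 and 0.014 m and (horizontal distance between strip_2 and strip_1 below 0.044 m or horizontal distance between strip_2 and strip_3 below 0.044 m or horizontal distance between strip_2 and strip_4 below 0.044 m) and x of strip_3 in the frame of corner between -0.075 and -0.065 m and z of strip_3 in the frame of corner between 0.008 and 0.014 m and (horizontal distance between strip_3 and strip_1 below 0.044 m or horizontal distance between strip_3 and strip_2 below 0.044 m or horizontal distance between strip_3 and strip_4 below 0.044 m) and x of strip_4 in the frame of corner between -0.075 and -0.065 m and z of strip_4 in the frame of corner between 0.008 and 0.014 m and (horizontal distance between strip_4 and strip_1 below 0.044 m or horizontal distance between strip_4 and strip_2 below 0.044 m or horizontal distance between strip_4 and strip_3 below 0.044 m) and y of any of strip_1, strip_2, strip_3, strip_4 in the frame of corner below 0.024 m and y of any of strip_1, strip_2, strip_3, strip_4 in the frame of jaw_grip above -0.039 m and not (x of press_bar in the frame of corner between -0.1 and -0.04 m and z of press_bar in the frame of corner between 0.026 and 0.034 m)), for 0.2 s.
At the end, for the whole second after the job is handed in: Sound strips flat in one closed row from the fence (gaps under 4 mm), ends within 5 mm of the stop, square within 0.05 rad; jaw within 4 mm of the last; bar flat across them, within 30 mm of their middle and 0.15 rad, reaching every one; cracked strips in the box; all at rest (x of strip_1 in the frame of corner between -0.075 and -0.065 m and z of strip_1 in the frame of corner between 0.008 and 0.014 m and angle between the x axis of each of strip_1, strip_2, strip_3, strip_4 and the x axis of corner, either way round below 0.05 rad and y of each of strip_1, strip_2, strip_3, strip_4 in the frame of corner below 0.144 m and (horizontal distance between strip_1 and strip_2 below 0.044 m or horizontal distance between strip_1 and strip_3 below 0.044 m or horizontal distance between strip_1 and strip_4 below 0.044 m) and x of strip_2 in the frame of corner between -0.075 and -0.065 m and z of strip_2 in the frame of corner between 0.008 and 0.014 m and (horizontal distance between strip_2 and strip_1 below 0.044 m or horizontal distance between strip_2 and strip_3 below 0.044 m or horizontal distance between strip_2 and strip_4 below 0.044 m) and x of strip_3 in the frame of corner between -0.075 and -0.065 m and z of strip_3 in the frame of corner between 0.008 and 0.014 m and (horizontal distance between strip_3 and strip_1 below 0.044 m or horizontal distance between strip_3 and strip_2 below 0.044 m or horizontal distance between strip_3 and strip_4 below 0.044 m) and x of strip_4 in the frame of corner between -0.075 and -0.065 m and z of strip_4 in the frame of corner between 0.008 and 0.014 m and (horizontal distance between strip_4 and strip_1 below 0.044 m or horizontal distance between strip_4 and strip_2 below 0.044 m or horizontal distance between strip_4 and strip_3 below 0.044 m) and y of any of strip_1, strip_2, strip_3, strip_4 in the frame of corner below 0.024 m and y of any of strip_1, strip_2, strip_3, strip_4 in the frame of jaw_grip above -0.039 m and x of press_bar in the frame of corner between -0.1 and -0.04 m and z of press_bar in the frame of corner between 0.026 and 0.034 m and angle between the x axis of press_bar and the y axis of corner, either way round below 0.15 rad and linear speed of press_bar below 0.02 m/s and x of strip_1 in the frame of press_bar between -0.11 and 0.11 m and x of strip_2 in the frame of press_bar between -0.11 and 0.11 m and x of strip_3 in the frame of press_bar between -0.11 and 0.11 m and x of strip_4 in the frame of press_bar between -0.11 and 0.11 m and x of cracked_1 in the frame of offcut_box_in between -0.09 and 0.09 m and y of cracked_1 in the frame of offcut_box_in between -0.07 and 0.07 m and z of each of cracked_1, cracked_2 in the frame of offcut_box_in below 0.052 m and linear speed of each of cracked_1, cracked_2 below 0.03 m/s and x of cracked_2 in the frame of offcut_box_in between -0.09 and 0.09 m and y of cracked_2 in the frame of offcut_box_in between -0.07 and 0.07 m); the robot touches nothing.
It fails at once if a bystander is moved more than 50 mm (distance of any of glue_bottle, hammer, screwdriver, nail_tin, shoe_last, glue_brush, thread_spool from where it was at the start of the episode above 0.05 m).
Of strip_1, strip_2, strip_3, strip_4 only 3 to 4 are there at a start; the rules pass over those that are not, and their reading is None.
Of cracked_1, cracked_2 only 1 to 2 are there at a start; the rules pass over those that are not, and their reading is None.
At some moment in a run one of strip_1, strip_2, strip_3, strip_4 may be knocked a few centimetres aside while the robot is not near it.
Once in a run the grip may slacken for a moment while it holds something.
It also fails if it takes over 210 s, if anything falls off the work surface, if the arm or the gripper's body presses on something with over 40 N, if the wrist force passes 120 N, or if a joint passes its speed limit or range.

### The arm

A 6-joint arm with a two-finger parallel gripper is mounted at the origin on the work surface. World frame = base frame: x ahead of the robot, y to its left, z up, the work surface at z = 0. Lengths are in mm, angles in rad, forces in N, time in s.
With the tool pointing down it reaches from about 350 to 725 mm from the base axis. Payload 4.3 kg.
Tool frame: the origin (TCP) lies at the very end of the fingers, on their centre line; the grasp point (between the pads) lies 19 mm behind it; x points along the fingers, y is the direction in which the jaws open and shut, and the axes are right-handed (so a half turn about x gives the same grasp; the last joint's range is limited). The gripper opens to 85 mm and grips with 20 to 120 N. Pads are 22 mm wide; open, the fingers measure 114 mm over their backs; the gripper's body (76 mm by 85 mm) begins 54 mm behind the grasp point. The pads swing forward as they close: fully open they stand 13 mm farther back than shut.
Start: joints at [-1.361, 0.377, 0.081, 1.274, 0, 1.46], TCP at [180.778, -545.881, 231.329] pointing down, gripper open.
Joint ranges: [-2.72, 2.72], [-0.84, 1.66], [-1.02, 1.22], [-1.77, 2.12], [-1.37, 1.28], [-3.14, 3.14]. Speed limits (rad/s): [2.57, 2.57, 3.14, 3.14, 3.14, 3.14].

### API

Orientations are given as a 3x3 rotation matrix whose columns are the frame's x, y, z axes.
In Python, from cell import monitor, imaging, workorder gives the robot as it stands. The module is installed in compiled form; this text tells all that it offers.
- The arm moves only by the tool send_rows, never from a script. Its argument "plan" is a list of rows, each an object of numbers: "x", "y", "z": the shift along the tool's x, y, z in mm; "wx", "wy", "wz": the turn, a rotation vector about the tool's x, y, z in degrees. In form: [{"x": .., "y": .., "z": .., "wx": .., "wy": .., "wz": ..}, ...]. A call has 1 to 8 rows; each row shifts and turns the commanded pose from where the row before left it, along the tool's axes as they then stand; what a row does not reach is not made up. A row lasts 1/10 s, in which the tool goes at most 50 mm and 8.59 degrees, less where a joint would pass 70% of its speed; a pose out of reach is approached as far as the arm can. A call is refused whole if a number of a shift passes 50 or a number of a turn 8.59, either way. A call with a gripper value outside its range is refused whole. "grip" is the finger opening in mm, from 0 to 85.4, set as the call begins (left out, the last holds). The fingers move at their own pace and stop on an object; "grip_force" is the grip in N (left out, the last holds). Time passes only in rows, so rows that do not move let the fingers close. It gives the time, the measured TCP pose, the force and the opening at its end, in the units of the state.
- monitor.read_state(): the state, without advancing time (a new reading comes with each control period).
- imaging.read_camera(name): name is "scene" or "top" or "wrist"; returns a dict with "pixels" (384x512x3 uint8, red, green, blue), "camera_matrix" (3x3 intrinsics, pixels), "rvec" (rotation vector, rad) and "tvec" (3), from world to camera coordinates, as OpenCV has them. Camera axes: x right, y down, z forward; pixel columns grow to the right and rows downward; lengths in mm; the calibration is good to about 2 mm. The wrist camera is an equidistant fisheye: a pixel r from the principal point sees the ray r / f radians off the axis. A picture is of the moment at which its call begins. There is no depth.
- workorder.job_done(): hands the job in, once; it reports no verdict.
The state is a dict: "t": time; "joints": joint angles; "joint_vel": joint speeds; "joint_torque": joint torques, N m; "position": TCP position; "ee_rot": TCP orientation; "force": force on the tool from outside, world axes, zero at the start; "ft_torque": the same for the moment, N m; "grip_width": finger opening in mm.
Only numpy, scipy, OpenCV 4.12 (cv2) and the standard library are available. Lean on these libraries where they do the work, as an engineer would, in place of code of your own. Each camera call takes 0.05 s, during which the arm holds its last target. There are 200 camera calls.

## Working session

There is one attempt and no reset: what is moved stays moved. The work goes in short steps, Python scripts to look and compute and a tool call to move; the robot and the scene stay as the last step left them, time stands still between calls to the robot, and variables do not carry over. Pictures are saved under pics/ and viewed, about 12 in all and at most 16, crops included, and the job is handed in when it is done.

Besides the shell and the picture viewer there is one more tool, called in YAML: its name, and indented under it one key for each argument. send_rows: Moves the arm, as the interface text tells. Its arguments: {"type":"object","properties":{"plan":{"type":"array","items":{"type":"object","properties":{"x":{"type":"number"},"y":{"type":"number"},"z":{"type":"number"},"wx":{"type":"number"},"wy":{"type":"number"},"wz":{"type":"number"}}}},"grip":{"type":"number"},"grip_force":{"type":"number"}},"required":["plan"]}

```bash
mkdir -p pics; cat > h.py <<'E'
import numpy as np, cv2
from cell import monitor, imaging, workorder
def cam(n):
    c=imaging.read_camera(n); c={k:(np.array(v) if k!='pixels' else np.asarray(v)) for k,v in c.items()}; return c
def save(c,f,s=1.5): cv2.imwrite('pics/'+f,cv2.resize(c['pixels'][:,:,::-1],None,fx=s,fy=s,interpolation=cv2.INTER_CUBIC))
def ray(c,uv,fish=False):
    R=cv2.Rodrigues(c['rvec'].astype(float))[0]; t=c['tvec'].reshape(3); K=c['camera_matrix']
    uv=np.atleast_2d(np.array(uv,float)); p=np.c_[(uv[:,0]-K[0,2])/K[0,0],(uv[:,1]-K[1,2])/K[1,1]]
    if fish:
        r=np.linalg.norm(p,axis=1)[:,None]; d=np.c_[p/np.maximum(r,1e-9)*np.sin(r),np.cos(r)]
    else: d=np.c_[p,np.ones(len(p))]
    return -R.T@t, d@R
def onz(c,uv,z,fish=False):
    o,d=ray(c,uv,fish); return (o+d*((z-o[2])/d[:,2])[:,None])[:,:2]
E
python3 - <<'E'
from h import *
for n in('top','scene'):
    c=cam(n); save(c,n+'0.png'); np.save(n+'0.npy',c,allow_pickle=True); print(n,ray(c,[[256,192]]),c['camera_matrix'][0,0])
s=monitor.read_state();print(s)
E
```

```text
top (array([ 480.79336863,  -59.9714666 , 1212.98889658]), array([[ 0.08163716, -0.01239534, -0.99666881]])) 384.87814406846934
scene (array([1341.82565227, -222.64819842, 1420.87268358]), array([[-0.5059544 ,  0.10007501, -0.8567454 ]])) 452.25332993897604
{'t': 0.1, 'joints': array([-1.36132663e+00,  3.78012193e-01,  7.97722647e-02,  1.27442338e+00,
       -2.64844682e-05,  1.46050093e+00]), 'joint_vel': array([ 0.00123111, -0.00378286,  0.00338911, -0.00032505, -0.00061522,
        0.00039793]), 'joint_torque': array([ 9.05708348e-04, -4.64694321e+01,  2.70582837e+01,  1.21129153e-02,
       -2.32457569e-04, -2.76608773e-06]), 'position': array([ 180.62349081, -545.26721129,  230.44660307]), 'ee_rot': array([[-4.14127287e-04,  3.14343214e-01, -9.49309313e-01],
       [ 1.82066136e-03, -9.49307584e-01, -3.14343436e-01],
       [-9.99998257e-01, -1.85854898e-03, -1.79178369e-04]]), 'force': array([-0.04291331,  0.17027613, -0.18863843]), 'ft_torque': array([ 0.03936683, -0.02188851,  0.01464171]), 'grip_width': 85.59576885932634}
```

View pics/top0.png

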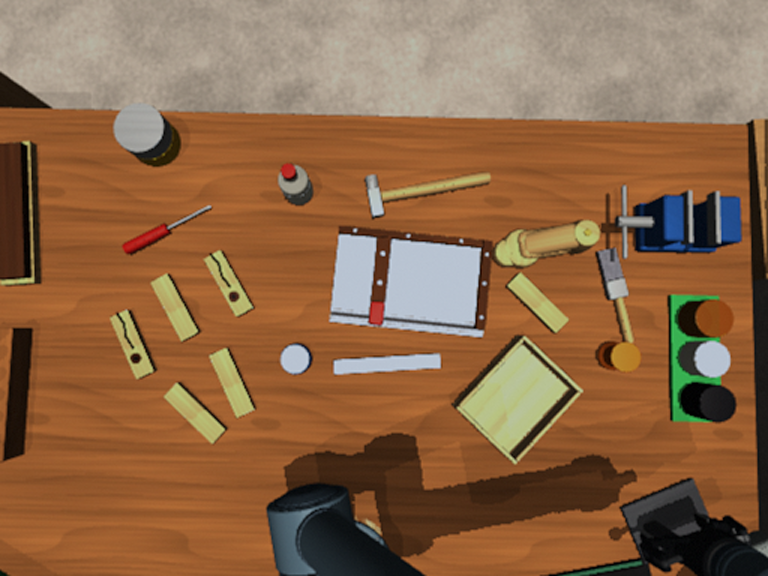

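View pics/scene0.png

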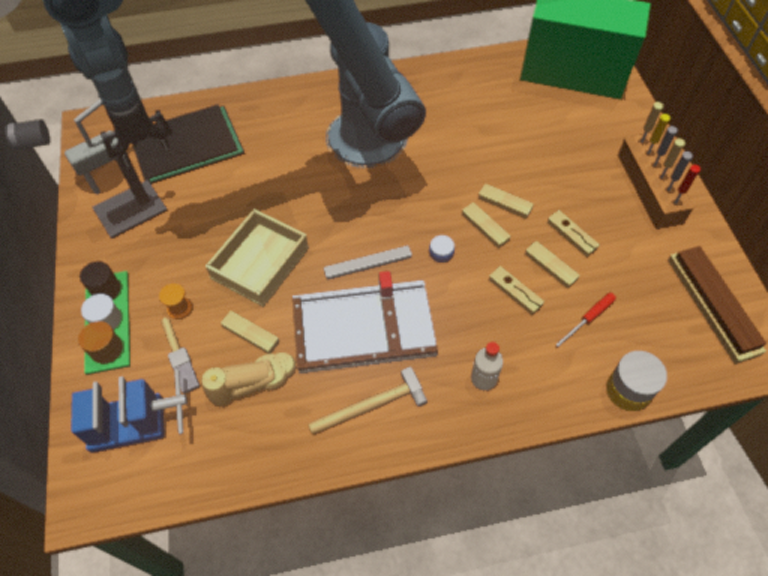

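Top view (1.5x px): sound strips are at (175,307), (232,382), (195,412) and (538,302). The cracked ones are at (228,283) and (132,343). The jig is around (410,283) with its stop at the top and fence on the right, the bar is at (387,364) and the box at (518,398).

```bash
python3 - <<'E'
from h import *
c=np.load('top0.npy',allow_pickle=True).item(); im=c['pixels']
hsv=cv2.cvtColor(im,cv2.COLOR_RGB2HSV)
for n,(u,v) in dict(s=(120,200),s2=(155,255),table=(300,50),board=(290,190),bar=(258,243),fence=(322,190),box=(345,262)).items(): print(n,hsv[v,u],im[v,u])
m=((hsv[...,0]>18)&(hsv[...,0]<34)&(hsv[...,1]>60)&(hsv[...,2]>120)).astype(np.uint8)
m=cv2.morphologyEx(m,cv2.MORPH_CLOSE,np.ones((3,3)))
for k in cv2.findContours(m,cv2.RETR_EXTERNAL,cv2.CHAIN_APPROX_NONE)[0]:
    a=cv2.contourArea(k)
    if a<300: continue
    w=onz(c,k[:,0],22).astype(np.float32); r=cv2.minAreaRect(w); b=cv2.boxPoints(r)
    e=b[1]-b[0];f=b[2]-b[1]; l=e if np.linalg.norm(e)>np.linalg.norm(f) else f
    print(a,np.round(r[0]),np.round(r[1]),'yaw',round(np.degrees(np.arctan2(l[1],l[0]))%180,1),k[:,0].mean(0).round())
x=cv2.resize(im[140:320,205:400,::-1],None,fx=4,fy=4,interpolation=cv2.INTER_CUBIC)[:600]
cv2.imwrite('pics/jig.png',x)
E
```

```text
s [ 26 111 163] [163 154  92]
s2 [ 28 105 182] [182 177 107]
table [ 18  41 182] [182 170 153]
board [107  31 209] [184 195 209]
bar [107  31 209] [184 195 209]
fence [175  30 101] [101  89  91]
box [ 36  72 195] [184 195 140]
558.0 [315. 307.] [141.  38.] yaw 47.4 [129. 275.]
552.0 [379. 234.] [140.  40.] yaw 26.6 [154. 255.]
3588.0 [ 358. -356.] [165. 207.] yaw 137.3 [346. 267.]
523.0 [451. 442.] [140.  40.] yaw 26.6 [ 87. 228.]
532.0 [ 556. -393.] [139.  40.] yaw 45.7 [358. 201.]
526.0 [530. 359.] [140.  39.] yaw 30.4 [116. 204.]
517.0 [583. 250.] [140.  40.] yaw 31.6 [152. 188.]
868.0 [ 680. -413.] [ 76. 222.] yaw 99.3 [363. 161.]
```

View pics/jig.png

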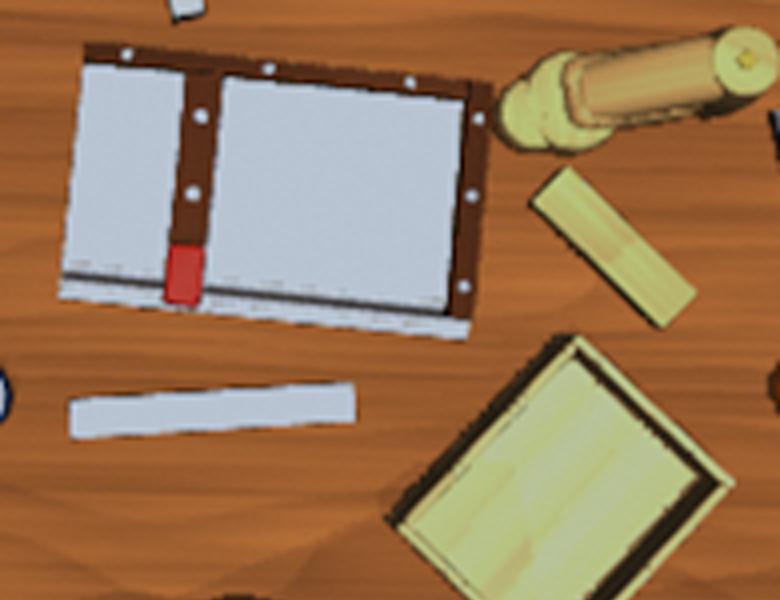

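Crop (4x): the board/stop/fence inner corner is at (464,100), the stop's bottom edge runs to (85,65) and the fence's bottom edge to (446,308). The jaw face is near x=215, the handle at (185,275), and the bar at (213,410). Next I fit these in world coordinates.

```bash
python3 - <<'E'
from h import *
c=np.load('top0.npy',allow_pickle=True).item(); im=c['pixels']
hsv=cv2.cvtColor(im,cv2.COLOR_RGB2HSV)
g=lambda p:np.array(p,float)/4+[205,140]-0.375
m=((hsv[...,2]>150)&(hsv[...,1]<60)&(hsv[...,0]>90)).astype(np.uint8)
for k in cv2.findContours(m,cv2.RETR_EXTERNAL,cv2.CHAIN_APPROX_NONE)[0]:
    if cv2.contourArea(k)<300: continue
    r=cv2.minAreaRect(onz(c,k[:,0],16).astype(np.float32)); print('white',k[:,0].mean(0).round(),np.round(r[0],1),np.round(r[1],1),np.round(cv2.boxPoints(r)).tolist())
P=lambda n,ps,z:print(n,onz(c,[g(p) for p in ps],z).round(1).tolist())
P('corner, stop left, fence bottom',[(464,100),(85,65),(446,308)],16)
P('board front corners',[(470,338),(60,298)],16)
P('fence/stop top outer',[(491,84),(85,43)],32)
P('jaw face top',[(222,80),(209,290)],32)
P('handle top',[(169,246),(205,246),(200,306),(165,303)],83)
P('box rim outer',[(573,336),(735,483),(388,522)],60)
m=((hsv[...,0]>18)&(hsv[...,0]<40)&(hsv[...,1]>45)&(hsv[...,2]>120)).astype(np.uint8)
E
```

```text
white [258. 242.] [423.6 -83.2] [ 30.5 219.9] [[399.0, 25.0], [417.0, -194.0], [448.0, -192.0], [430.0, 28.0]]
white [475. 239.] [ 448.4 -753.9] [67.6 71.5] [[414.0, -719.0], [415.0, -790.0], [483.0, -789.0], [481.0, -717.0]]
white [288. 188.] [ 594.8 -174.5] [189.6 163.8] [[506.0, -262.0], [669.0, -276.0], [684.0, -87.0], [521.0, -73.0]]
white [236. 183.] [607.7 -10. ] [ 81.1 163.5] [[523.0, -44.0], [686.0, -57.0], [692.0, 24.0], [530.0, 37.0]]
corner, stop left, fence bottom [[669.6, -275.8], [690.6, 22.3], [506.4, -263.2]]
board front corners [[483.6, -282.0], [507.4, 36.6]]
fence/stop top outer [[680.1, -293.7], [705.1, 21.6]]
jaw face top [[678.5, -85.3], [515.7, -78.7]]
handle top [[545.8, -47.8], [546.4, -74.2], [502.3, -71.5], [503.9, -45.8]]
box rim outer [[486.7, -350.8], [380.7, -471.2], [346.4, -214.3]]
```

```bash
cat >> h.py <<'E'
from scipy.spatial.transform import Rotation as Ro
import json
PHI=np.radians(-4.3); COR=np.array([670.,-276.])
def jig(x,y): c,s=np.cos(PHI),np.sin(PHI); return COR+[c*x-s*y,s*x+c*y]
def down(h): h=np.radians(h); y=[np.cos(h),np.sin(h),0]; return np.c_[[0,0,-1],y,np.cross([0,0,-1],y)]
def plan(wps,start=None,vmax=45,wmax=7.5):
    """wps: (x,y,z,heading of tool y deg[,speed mm/row])"""
    s=monitor.read_state(); p,R=(np.array(s['position']),np.array(s['ee_rot'])) if start is None else (np.array(start[:3],float),down(start[3]))
    rows=[]
    for w in wps:
        v=w[4] if len(w)>4 else vmax
        hc=np.degrees(np.arctan2(R[1,1],R[0,1])); 
        q1=np.degrees(np.arctan2(w[1],w[0]))
        dh=(w[3]-hc)
        q1c=np.degrees(np.arctan2(p[1],p[0])); q6c=(q1c+90-hc+180)%360-180
        tgt=(q1+90-w[3]+180)%360-180; dh=q1-q1c-(tgt-q6c)
        n=int(max(1,np.ceil(np.linalg.norm(np.array(w[:3])-p)/v),np.ceil(abs(dh)/wmax)))
        p0,h0=p.copy(),hc
        for i in range(1,n+1):
            pt=p0+(np.array(w[:3])-p0)*i/n; Rt=down(h0+dh*i/n)
            d=np.round(R.T@(pt-p),1); r=np.round(Ro.from_matrix(R.T@Rt).as_rotvec(degrees=True),1)
            rows.append(dict((k,float(a)) for k,a in zip(('x','y','z','wx','wy','wz'),[*d,*r]) if abs(a)>0.05))
            p=p+R@d; R=R@Ro.from_rotvec(r,degrees=True).as_matrix()
        print('  wp',np.round(w[:4],1).tolist(),'ends row',len(rows),'q6',round(tgt))
    for i in range(0,len(rows),8): print(json.dumps(rows[i:i+8]).replace('"',''))
E
python3 - <<'E'
from h import *
plan([(525,-60,150,85.7)])
E
```

```text
wp [525.0, -60.0, 150.0, 85.7] ends row 21 q6 -2
[{x: 3.9, y: -16.8, z: -22.8, wx: -7.5, wz: 0.1}, {x: 3.8, y: -13.6, z: -24.9, wx: -7.5}, {x: 3.8, y: -10.3, z: -26.4, wx: -7.5}, {x: 3.9, y: -6.8, z: -27.5, wx: -7.5}, {x: 3.8, y: -3.1, z: -28.1, wx: -7.5}, {x: 3.9, y: 0.6, z: -28.4, wx: -7.5}, {x: 3.8, y: 4.2, z: -28.0, wx: -7.5}, {x: 3.8, y: 7.9, z: -27.2, wx: -7.5}]
[{x: 3.9, y: 11.4, z: -25.9, wx: -7.4}, {x: 3.8, y: 14.6, z: -24.3, wx: -7.5}, {x: 3.9, y: 17.7, z: -22.1, wx: -7.5}, {x: 3.8, y: 20.4, z: -19.7, wx: -7.5}, {x: 3.8, y: 22.8, z: -16.8, wx: -7.5}, {x: 3.9, y: 24.8, z: -13.7, wx: -7.5}, {x: 3.8, y: 26.4, z: -10.4, wx: -7.5}, {x: 3.9, y: 27.5, z: -6.8, wx: -7.5}]
[{x: 3.8, y: 28.2, z: -3.1, wx: -7.5}, {x: 3.8, y: 28.3, z: 0.5, wx: -7.5}, {x: 3.9, y: 28.0, z: 4.2, wx: -7.5}, {x: 3.8, y: 27.2, z: 7.9, wx: -7.5}, {x: 3.9, y: 26.0, z: 11.3, wx: -7.5}]
```

```bash
cat >> h.py <<'E'
def go(wps,start=None,v=45,w=8):
    """turn then translate for each waypoint; prints N x row, then the residual"""
    s=monitor.read_state(); p,R=(np.array(s['position']),np.array(s['ee_rot'])) if start is None else (np.array(start[:3],float),down(start[3]))
    for q in wps:
        vv=q[4] if len(q)>4 else v
        hc=np.degrees(np.arctan2(R[1,1],R[0,1])); q1c=np.degrees(np.arctan2(p[1],p[0])); q1=np.degrees(np.arctan2(q[1],q[0]))
        q6c=(q1c+90-hc+180)%360-180; t=(q1+90-q[3]+180)%360-180; dh=q1-q1c-(t-q6c)
        n=int(np.ceil(abs(dh)/w)) if abs(dh)>0.3 else 0
        if n:
            wx=round(-dh/n,1); print(f'  {n} x wx {wx}'); R=R@Ro.from_rotvec([wx*n,0,0],degrees=True).as_matrix()
        d=np.array(q[:3])-p; m=int(max(1,np.ceil(np.linalg.norm(d)/vv))); l=np.round(R.T@d/m,1 if m<4 else 1)
        print(f'  {m} x {l.tolist()}   -> {np.round(q[:4],1).tolist()} q6 mid {q6c-dh:.0f} end {t:.0f}'); p=p+R@l*m
E
python3 - <<'E'
from h import *
go([(525,-60,150,85.7),(525,-60,50,85.7,20)])
E
```

```text
20 x wx -7.9
  14 x [5.8, 36.2, 22.3]   -> [525.0, -60.0, 150.0, 85.7] q6 mid -67 end -2
  1 x wx 0.6
  5 x [20.0, -0.2, 0.1]   -> [525.0, -60.0, 50.0, 85.7] q6 mid -2 end -2
```

send_rows:
  plan:
    - {"wx": -7.9}
    - {"wx": -7.9}
    - {"wx": -7.9}
    - {"wx": -7.9}
    - {"wx": -7.9}
    - {"wx": -7.9}
    - {"wx": -7.9}
    - {"wx": -7.9}
  grip: 60

```text
schema error: expected keys x, y, z, wx, wy, wz
```

send_rows:
  plan:
    - {"wx": -7.9}
    - {"wx": -7.9}
    - {"wx": -7.9}
    - {"wx": -7.9}
    - {"wx": -7.9}
    - {"wx": -7.9}
    - {"wx": -7.9}
    - {"wx": -7.9}

```text
schema error: expected keys x, y, z, wx, wy, wz
```

send_rows:
  plan:
    - {"wx": -7.9}
    - {"wx": -7.9}
    - {"wx": -7.9}
    - {"wx": -7.9}

```text
schema error: expected keys x, y, z, wx, wy, wz
```

send_rows:
  plan:
    - {"x": 5.8,"y": 36.2,"z": 22.3}
    - {"x": 5.8,"y": 36.2,"z": 22.3}
    - {"x": 5.8,"y": 36.2,"z": 22.3}
    - {"x": 5.8,"y": 36.2,"z": 22.3}
    - {"x": 5.8,"y": 36.2,"z": 22.3}
    - {"x": 5.8,"y": 36.2,"z": 22.3}
    - {"x": 5.8,"y": 36.2,"z": 22.3}

```text
schema error: expected keys x, y, z, wx, wy, wz
```

send_rows:
  plan:
    - {"x": 5.8,"y": 36.2,"z": 22.3}
    - {"x": 5.8,"y": 36.2,"z": 22.3}
    - {"x": 5.8,"y": 36.2,"z": 22.3}
    - {"x": 5.8,"y": 36.2,"z": 22.3}
    - {"x": 5.8,"y": 36.2,"z": 22.3}
    - {"x": 5.8,"y": 36.2,"z": 22.3}
    - {"x": 5.8,"y": 36.2,"z": 22.3}
    - {}

```text
schema error: expected keys x, y, z, wx, wy, wz
```

```bash
python3 - <<'E'
from h import *
s=monitor.read_state();print(s['t'],s['position'],s['joints'][5],s['grip_width'])
go([(525,-60,50,85.7,20)])
c=cam('wrist');save(c,'w1.png');print(ray(c,[[256,192]],True),c['camera_matrix'][0,0])
E
```

```text
0.1 [ 180.62349081 -545.26721129  230.44660307] 1.4605009272066627 85.59576885932634
  20 x wx -7.9
  32 x [5.7, 15.8, 9.8]   -> [525.0, -60.0, 50.0, 85.7] q6 mid -67 end -2
(array([ 256.98432762, -518.5947427 ,  372.42259056]), array([[-0.31370682, -0.09616182, -0.94463799]])) 297.3186396354542
```

View pics/w1.png

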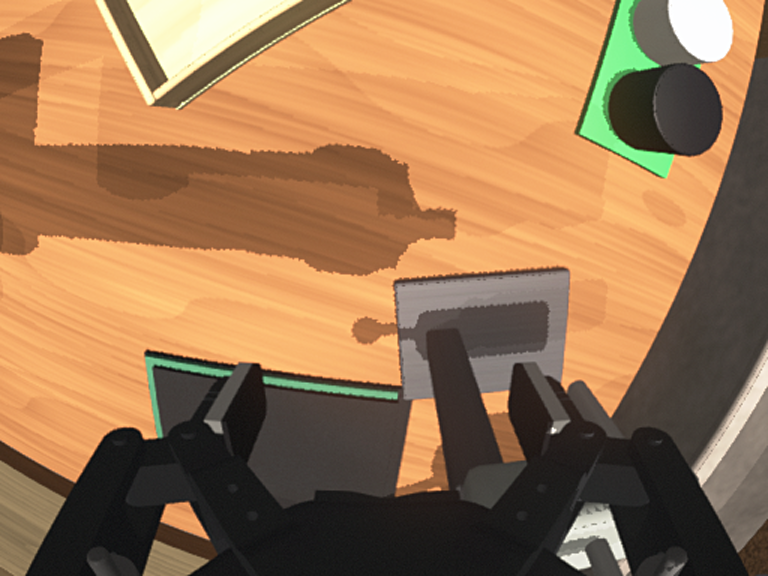

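The wrist view shows a plate with a post near the start pose, at (445,335) to (475,490), so I check its location before turning.

```bash
python3 - <<'E'
from h import *
c=np.load('scene0.npy',allow_pickle=True).item()
cv2.imwrite('pics/sc.png',cv2.resize(c['pixels'][0:170,0:200,::-1],None,fx=3.5,fy=3.5,interpolation=cv2.INTER_CUBIC))
w=cam('wrist'); print(onz(w,[[297,223],[320,215],[265,187],[377,180]],5,True).round(), onz(c,[[92,133]],5))
E
```

```text
[[ 110. -624.]
 [ 131. -650.]
 [ 145. -565.]
 [ 203. -707.]] [[  96.34173011 -636.71428586]]
```

View pics/sc.png

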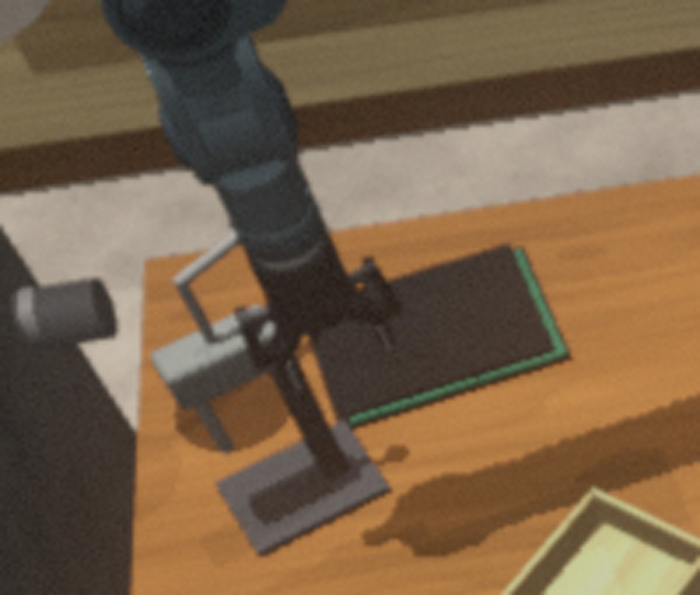

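A post with a head stands beside the start pose, with its foot around (115,-630). I translate away first and turn afterwards.

send_rows:
  plan:
    - {"x": 5.8,"y": -25,"z": -34,"wx": 0,"wy": 0,"wz": 0}
    - {"x": 5.8,"y": -25,"z": -34,"wx": 0,"wy": 0,"wz": 0}
    - {"x": 5.8,"y": -25,"z": -34,"wx": 0,"wy": 0,"wz": 0}
    - {"x": 5.8,"y": -25,"z": -34,"wx": 0,"wy": 0,"wz": 0}
    - {"x": 5.8,"y": -25,"z": -34,"wx": 0,"wy": 0,"wz": 0}
    - {"x": 5.8,"y": -25,"z": -34,"wx": 0,"wy": 0,"wz": 0}
    - {"x": 5.8,"y": -25,"z": -34,"wx": -8,"wy": 0,"wz": 0}
  grip: 60
  grip_force: 60

```text
t: 0.9
position: [352.3, -303.4, 190.5]
ee_rot: [[0.0, 0.446, -0.895], [-0.0, -0.895, -0.446], [-1.0, 0.0, -0.0]]
force: [0.2, -1.0, 0.5]
grip_width: 60.1
```

send_rows:
  plan:
    - {"x": 0,"y": 0,"z": 0,"wx": -8,"wy": 0,"wz": 0}
    - {"x": 0,"y": 0,"z": 0,"wx": -8,"wy": 0,"wz": 0}
    - {"x": 0,"y": 0,"z": 0,"wx": -8,"wy": 0,"wz": 0}
    - {"x": 0,"y": 0,"z": 0,"wx": -8,"wy": 0,"wz": 0}
    - {"x": 0,"y": 0,"z": 0,"wx": -8,"wy": 0,"wz": 0}
    - {"x": 0,"y": 0,"z": 0,"wx": -8,"wy": 0,"wz": 0}
    - {"x": 0,"y": 0,"z": 0,"wx": -8,"wy": 0,"wz": 0}
    - {"x": 0,"y": 0,"z": 0,"wx": -8,"wy": 0,"wz": 0}

```text
t: 1.7
position: [351.6, -304.8, 190.6]
ee_rot: [[-0.0, 1.0, 0.011], [0.0, 0.011, -1.0], [-1.0, -0.0, -0.0]]
force: [-0.1, 0.9, -0.4]
grip_width: 60.0
```

send_rows:
  plan:
    - {"x": 0,"y": 0,"z": 0,"wx": -8,"wy": 0,"wz": 0}
    - {"x": 0,"y": 0,"z": 0,"wx": -8,"wy": 0,"wz": 0}
    - {"x": 0,"y": 0,"z": 0,"wx": -8,"wy": 0,"wz": 0}
    - {"x": 0,"y": 0,"z": 0,"wx": -8,"wy": 0,"wz": 0}
    - {"x": 0,"y": 0,"z": 0,"wx": -8,"wy": 0,"wz": 0}
    - {"x": 0,"y": 0,"z": 0,"wx": -8,"wy": 0,"wz": 0}
    - {"x": 0,"y": 0,"z": 0,"wx": -8,"wy": 0,"wz": 0}
    - {"x": 0,"y": 0,"z": 0,"wx": -8,"wy": 0,"wz": 0}

```text
t: 2.5
position: [351.5, -304.8, 190.6]
ee_rot: [[-0.0, 0.428, 0.904], [0.0, 0.904, -0.428], [-1.0, 0.0, -0.0]]
force: [-0.4, 0.1, 0.7]
grip_width: 60.2
```

```bash
python3 - <<'E'
from h import *
s=monitor.read_state();print(s['t'],s['position'],s['joints'],s['grip_width'])
go([(525,-60,130,85.7),(525,-60,55,85.7,20)])
E
```

```text
2.5 [ 351.54648451 -304.80277834  190.5527445 ] [-8.50734987e-01  1.74923078e-01 -2.99756150e-01  1.09642337e+00
 -5.11558012e-05 -4.08319008e-01] 60.24394254404568
  3 x wx -7.0
  7 x [8.7, 36.7, 22.1]   -> [525.0, -60.0, 130.0, 85.7] q6 mid -37 end -2
  4 x [18.7, 0.1, -0.1]   -> [525.0, -60.0, 55.0, 85.7] q6 mid -2 end -2
```

send_rows:
  plan:
    - {"x": 0,"y": 0,"z": 0,"wx": -7,"wy": 0,"wz": 0}
    - {"x": 0,"y": 0,"z": 0,"wx": -7,"wy": 0,"wz": 0}
    - {"x": 0,"y": 0,"z": 0,"wx": -7,"wy": 0,"wz": 0}

```text
t: 2.8
position: [351.6, -304.8, 190.6]
ee_rot: [[-0.0, 0.077, 0.997], [0.0, 0.997, -0.077], [-1.0, 0.0, -0.0]]
force: [-0.7, 0.3, -0.1]
grip_width: 59.8
```

send_rows:
  plan:
    - {"x": 8.7,"y": 36.7,"z": 22.1,"wx": 0,"wy": 0,"wz": 0}
    - {"x": 8.7,"y": 36.7,"z": 22.1,"wx": 0,"wy": 0,"wz": 0}
    - {"x": 8.7,"y": 36.7,"z": 22.1,"wx": 0,"wy": 0,"wz": 0}
    - {"x": 8.7,"y": 36.7,"z": 22.1,"wx": 0,"wy": 0,"wz": 0}
    - {"x": 8.7,"y": 36.7,"z": 22.1,"wx": 0,"wy": 0,"wz": 0}
    - {"x": 8.7,"y": 36.7,"z": 22.1,"wx": 0,"wy": 0,"wz": 0}
    - {"x": 8.7,"y": 36.7,"z": 22.1,"wx": 0,"wy": 0,"wz": 0}
    - {"x": 0,"y": 0,"z": 0,"wx": 0,"wy": 0,"wz": 0}

```text
t: 3.6
position: [528.4, -57.5, 128.5]
ee_rot: [[-0.0, 0.075, 0.997], [0.002, 0.997, -0.075], [-1.0, 0.002, -0.0]]
force: [-0.3, -0.9, 0.9]
grip_width: 60.0
```

```bash
python3 - <<'E'
from h import *
s=monitor.read_state();print(s['t'],s['position'])
c=cam('wrist');np.save('w2.npy',c,allow_pickle=True);save(c,'w2.png')
E
```

```text
3.6 [528.43161885 -57.47237424 128.45492023]
```

View pics/w2.png

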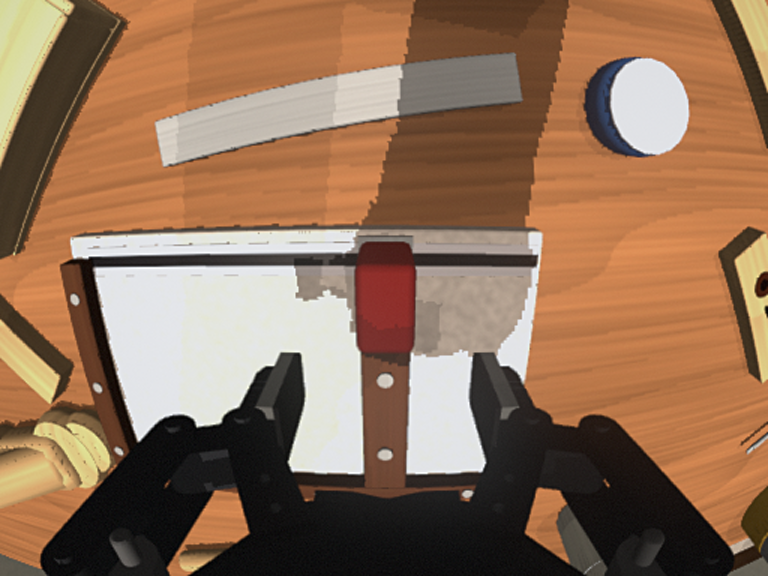

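The wrist view (picture 6) has the red handle at (385,300), centred between the pads, so I descend, grip it and open the jaw.

send_rows:
  plan:
    - {"x": 18,"y": -0.5,"z": -0.5,"wx": 0,"wy": 0,"wz": 0}
    - {"x": 18,"y": -0.5,"z": -0.5,"wx": 0,"wy": 0,"wz": 0}
    - {"x": 18,"y": -0.5,"z": -0.5,"wx": 0,"wy": 0,"wz": 0}
    - {"x": 18,"y": -0.5,"z": -0.5,"wx": 0,"wy": 0,"wz": 0}
    - {"x": 0,"y": 0,"z": 0,"wx": 0,"wy": 0,"wz": 0}

```text
t: 4.15
position: [521.8, -63.9, 55.8]
ee_rot: [[-0.005, 0.083, 0.997], [0.001, 0.997, -0.083], [-1.0, 0.0, -0.005]]
force: [-0.6, 0.5, -1.6]
grip_width: 60.3
```

send_rows:
  plan:
    - {"x": 0,"y": 0,"z": 0,"wx": 0,"wy": 0,"wz": 0}
    - {"x": 0,"y": 0,"z": 0,"wx": 0,"wy": 0,"wz": 0}
    - {"x": 0,"y": 0,"z": 0,"wx": 0,"wy": 0,"wz": 0}
    - {"x": 0,"y": 0,"z": 0,"wx": 0,"wy": 0,"wz": 0}
    - {"x": 0,"y": 0,"z": 0,"wx": 0,"wy": 0,"wz": 0}
  grip: 20
  grip_force: 30

```text
t: 4.65
position: [525.4, -62.9, 59.2]
ee_rot: [[0.002, 0.081, 0.997], [0.001, 0.997, -0.081], [-1.0, 0.001, 0.002]]
force: [-2.0, 3.6, 5.8]
grip_width: 27.6
```

send_rows:
  plan:
    - {"x": 0,"y": 10,"z": 0,"wx": 0,"wy": 0,"wz": 0}
    - {"x": 0,"y": 10,"z": 0,"wx": 0,"wy": 0,"wz": 0}
    - {"x": 0,"y": 10,"z": 0,"wx": 0,"wy": 0,"wz": 0}
    - {"x": 0,"y": 10,"z": 0,"wx": 0,"wy": 0,"wz": 0}
    - {"x": 0,"y": 10,"z": 0,"wx": 0,"wy": 0,"wz": 0}
    - {"x": 0,"y": 8,"z": 0,"wx": 0,"wy": 0,"wz": 0}
    - {"x": 0,"y": 8,"z": 0,"wx": 0,"wy": 0,"wz": 0}
    - {"x": 0,"y": 0,"z": 0,"wx": 0,"wy": 0,"wz": 0}

```text
t: 5.45
position: [530.5, 2.4, 59.2]
ee_rot: [[0.001, 0.081, 0.997], [-0.002, 0.997, -0.081], [-1.0, -0.001, 0.001]]
force: [-2.9, 0.6, 6.0]
grip_width: 27.6
```

send_rows:
  plan:
    - {"x": 0,"y": 0,"z": 0,"wx": 0,"wy": 0,"wz": 0}
    - {"x": 0,"y": 0,"z": 0,"wx": 0,"wy": 0,"wz": 0}
    - {"x": 0,"y": 0,"z": 0,"wx": 0,"wy": 0,"wz": 0}
    - {"x": -30,"y": 0,"z": 0,"wx": 0,"wy": 0,"wz": 0}
    - {"x": -30,"y": 0,"z": 0,"wx": 0,"wy": 0,"wz": 0}
    - {"x": -30,"y": 0,"z": 0,"wx": 0,"wy": 0,"wz": 0}
  grip: 64

```text
t: 6.05
position: [529.8, 2.3, 148.5]
ee_rot: [[-0.001, 0.082, 0.997], [-0.0, 0.997, -0.082], [-1.0, -0.0, -0.001]]
force: [0.0, 0.4, 0.2]
grip_width: 64.0
```

```bash
python3 - <<'E'
from h import *
print(monitor.read_state()['position'])
T=jig(-77,40);U=jig(-77,40)
go([(556,-393,150,135.7),(556,-393,3,135.7,25),(556,-393,110,135.7),(*T,110,85.7),(*T,22,85.7,20)])
E
```

```text
[529.76479638   2.25493056 148.49401571]
  7 x wx -7.2
  9 x [-0.2, -32.8, -29.4]   -> [556.0, -393.0, 150.0, 135.7] q6 mid -45 end -81
  6 x [24.6, 0.1, 0.0]   -> [556.0, -393.0, 3.0, 135.7] q6 mid -81 end -81
  3 x [-35.7, -0.1, 0.0]   -> [556.0, -393.0, 110.0, 135.7] q6 mid -81 end -81
  7 x wx 7.1
  4 x [-0.0, 41.3, 7.2]   -> [596.2, -230.3, 110.0, 85.7] q6 mid -31 end -17
  1 x wx 0.3
  5 x [17.6, -0.0, -0.0]   -> [596.2, -230.3, 22.0, 85.7] q6 mid -17 end -17
```

send_rows:
  plan:
    - {"x": 0,"y": 0,"z": 0,"wx": -7.2,"wy": 0,"wz": 0}
    - {"x": 0,"y": 0,"z": 0,"wx": -7.2,"wy": 0,"wz": 0}
    - {"x": 0,"y": 0,"z": 0,"wx": -7.2,"wy": 0,"wz": 0}
    - {"x": 0,"y": 0,"z": 0,"wx": -7.2,"wy": 0,"wz": 0}
    - {"x": 0,"y": 0,"z": 0,"wx": -7.2,"wy": 0,"wz": 0}
    - {"x": 0,"y": 0,"z": 0,"wx": -7.2,"wy": 0,"wz": 0}
    - {"x": 0,"y": 0,"z": 0,"wx": -7.2,"wy": 0,"wz": 0}

```text
t: 6.75
position: [530.1, 2.2, 147.7]
ee_rot: [[-0.0, -0.719, 0.695], [-0.0, 0.695, 0.719], [-1.0, -0.0, -0.0]]
force: [-0.1, 0.7, -0.6]
grip_width: 64.3
```

send_rows:
  plan:
    - {"x": 0,"y": -37,"z": -33,"wx": 0,"wy": 0,"wz": 0}
    - {"x": 0,"y": -37,"z": -33,"wx": 0,"wy": 0,"wz": 0}
    - {"x": 0,"y": -37,"z": -33,"wx": 0,"wy": 0,"wz": 0}
    - {"x": 0,"y": -37,"z": -33,"wx": 0,"wy": 0,"wz": 0}
    - {"x": 0,"y": -37,"z": -33,"wx": 0,"wy": 0,"wz": 0}
    - {"x": 0,"y": -37,"z": -33,"wx": 0,"wy": 0,"wz": 0}
    - {"x": 0,"y": -37,"z": -33,"wx": 0,"wy": 0,"wz": 0}
    - {"x": 0,"y": -36,"z": -33.5,"wx": 0,"wy": 0,"wz": 0}

```text
t: 7.55
position: [556.4, -395.2, 147.6]
ee_rot: [[0.0, -0.716, 0.698], [-0.0, 0.698, 0.716], [-1.0, -0.0, -0.0]]
force: [1.3, 0.9, 0.1]
grip_width: 64.0
```

send_rows:
  plan:
    - {"x": 25,"y": 0,"z": 0,"wx": 0,"wy": 0,"wz": 0}
    - {"x": 25,"y": 0,"z": 0,"wx": 0,"wy": 0,"wz": 0}
    - {"x": 25,"y": 0,"z": 0,"wx": 0,"wy": 0,"wz": 0}
    - {"x": 20,"y": 0,"z": 0,"wx": 0,"wy": 0,"wz": 0}
    - {"x": 0,"y": 0,"z": 0,"wx": 0,"wy": 0,"wz": 0}
    - {"x": 0,"y": 0,"z": 0,"wx": 0,"wy": 0,"wz": 0}

```text
t: 8.15
position: [556.3, -392.8, 52.7]
ee_rot: [[-0.001, -0.716, 0.698], [0.0, 0.698, 0.716], [-1.0, 0.001, -0.0]]
force: [-0.3, 0.1, 0.8]
grip_width: 63.9
```

```bash
python3 - <<'E'
from h import *
go([(556,-393,3,135.7,20)])
c=cam('wrist');save(c,'w3.png')
E
```

```text
3 x [16.6, 0.0, -0.1]   -> [556.0, -393.0, 3.0, 135.7] q6 mid -81 end -81
```

View pics/w3.png

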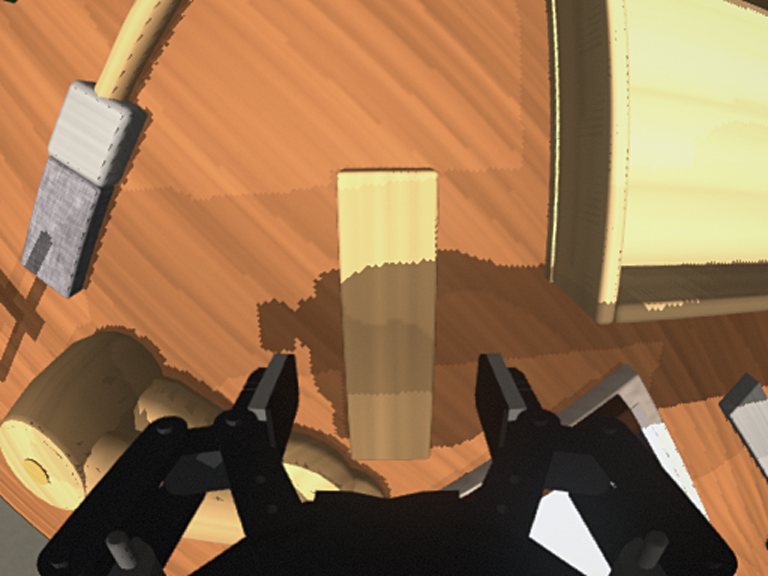

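The wrist view (picture 7) shows the strip centred and square between the pads, at (388,310), so I grip it.

send_rows:
  plan:
    - {"x": 17,"y": 0,"z": 0,"wx": 0,"wy": 0,"wz": 0}
    - {"x": 17,"y": 0,"z": 0,"wx": 0,"wy": 0,"wz": 0}
    - {"x": 15,"y": 0,"z": 0,"wx": 0,"wy": 0,"wz": 0}
    - {"x": 0,"y": 0,"z": 0,"wx": 0,"wy": 0,"wz": 0}

```text
t: 8.6
position: [555.7, -392.1, 2.4]
ee_rot: [[-0.002, -0.716, 0.698], [0.002, 0.698, 0.716], [-1.0, 0.002, -0.0]]
force: [0.7, -0.4, -0.1]
grip_width: 63.7
```

send_rows:
  plan:
    - {"x": 0,"y": 0,"z": 0,"wx": 0,"wy": 0,"wz": 0}
    - {"x": 0,"y": 0,"z": 0,"wx": 0,"wy": 0,"wz": 0}
    - {"x": 0,"y": 0,"z": 0,"wx": 0,"wy": 0,"wz": 0}
    - {"x": 0,"y": 0,"z": 0,"wx": 0,"wy": 0,"wz": 0}
    - {"x": -36,"y": 0,"z": 0,"wx": 0,"wy": 0,"wz": 0}
    - {"x": -36,"y": 0,"z": 0,"wx": 0,"wy": 0,"wz": 0}
    - {"x": -36,"y": 0,"z": 0,"wx": 0,"wy": 0,"wz": 0}
    - {"x": 0,"y": 0,"z": 0,"wx": 0,"wy": 0,"wz": 0}
  grip: 30
  grip_force: 60

```text
t: 9.4
position: [559.6, -395.5, 118.4]
ee_rot: [[0.008, -0.716, 0.698], [-0.007, 0.698, 0.716], [-1.0, -0.011, 0.001]]
force: [-0.2, -0.1, -0.0]
grip_width: 38.7
```

send_rows:
  plan:
    - {"x": 0,"y": 0,"z": 0,"wx": 7.1,"wy": 0,"wz": 0}
    - {"x": 0,"y": 0,"z": 0,"wx": 7.1,"wy": 0,"wz": 0}
    - {"x": 0,"y": 0,"z": 0,"wx": 7.1,"wy": 0,"wz": 0}
    - {"x": 0,"y": 0,"z": 0,"wx": 7.1,"wy": 0,"wz": 0}
    - {"x": 0,"y": 0,"z": 0,"wx": 7.1,"wy": 0,"wz": 0}
    - {"x": 0,"y": 0,"z": 0,"wx": 7.1,"wy": 0,"wz": 0}
    - {"x": 0,"y": 0,"z": 0,"wx": 7.4,"wy": 0,"wz": 0}
    - {"x": 0,"y": 0,"z": 0,"wx": 0,"wy": 0,"wz": 0}

```text
t: 10.2
position: [556.1, -392.4, 110.7]
ee_rot: [[-0.001, 0.074, 0.997], [0.001, 0.997, -0.074], [-1.0, 0.001, -0.001]]
force: [-0.8, 0.9, -1.2]
grip_width: 38.9
```

send_rows:
  plan:
    - {"x": 0,"y": 33,"z": 5.8,"wx": 0,"wy": 0,"wz": 0}
    - {"x": 0,"y": 33,"z": 5.8,"wx": 0,"wy": 0,"wz": 0}
    - {"x": 0,"y": 33,"z": 5.8,"wx": 0,"wy": 0,"wz": 0}
    - {"x": 0,"y": 33,"z": 5.8,"wx": 0,"wy": 0,"wz": 0}
    - {"x": 0,"y": 33,"z": 5.6,"wx": 0,"wy": 0,"wz": 0}
    - {"x": 0,"y": 0,"z": 0,"wx": 0,"wy": 0,"wz": 0}

```text
t: 10.8
position: [598.0, -225.9, 111.2]
ee_rot: [[-0.001, 0.066, 0.998], [0.002, 0.998, -0.066], [-1.0, 0.002, -0.001]]
force: [0.5, 0.3, -1.2]
grip_width: 38.7
```

```bash
python3 - <<'E'
from h import *
print(monitor.read_state()['position'])
T=jig(-77,40); go([(*T,22,85.7,20)])
E
```

```text
[ 597.95055325 -225.90672728  111.24487854]
  1 x wx 0.5
  5 x [17.8, -1.0, -0.3]   -> [596.2, -230.3, 22.0, 85.7] q6 mid -16 end -17
```

send_rows:
  plan:
    - {"x": 25,"y": 0,"z": 0,"wx": 0,"wy": 0,"wz": 0}
    - {"x": 25,"y": 0,"z": 0,"wx": 0,"wy": 0,"wz": 0}
    - {"x": 20,"y": 0,"z": 0,"wx": 0,"wy": 0,"wz": 0}
    - {"x": 10,"y": 0,"z": 0,"wx": 0,"wy": 0,"wz": 0}
    - {"x": 5,"y": 0,"z": 0,"wx": 0,"wy": 0,"wz": 0}
    - {"x": 5,"y": 0,"z": 0,"wx": 0,"wy": 0,"wz": 0}
    - {"x": 0,"y": 0,"z": 0,"wx": 0,"wy": 0,"wz": 0}

```text
t: 11.5
position: [597.8, -230.8, 21.9]
ee_rot: [[0.0, 0.074, 0.997], [-0.0, 0.997, -0.074], [-1.0, -0.0, 0.0]]
force: [1.1, -0.2, -1.2]
grip_width: 38.6
```

send_rows:
  plan:
    - {"x": 0,"y": 0,"z": 0,"wx": 0,"wy": 0,"wz": 0}
    - {"x": 0,"y": 0,"z": 2,"wx": 0,"wy": 0,"wz": 0}
    - {"x": 0,"y": 0,"z": 2,"wx": 0,"wy": 0,"wz": 0}
    - {"x": 0,"y": 0,"z": 2,"wx": 0,"wy": 0,"wz": 0}
    - {"x": 0,"y": 0,"z": 2,"wx": 0,"wy": 0,"wz": 0}
    - {"x": 0,"y": 0,"z": 1,"wx": 0,"wy": 0,"wz": 0}
    - {"x": 0,"y": 0,"z": 0,"wx": 0,"wy": 0,"wz": 0}
  grip_force: 25

```text
t: 12.2
position: [600.1, -230.6, 21.3]
ee_rot: [[-0.012, 0.076, 0.997], [0.0, 0.997, -0.076], [-1.0, -0.001, -0.012]]
force: [-15.9, 0.5, 9.5]
grip_width: 38.6
```

```bash
python3 - <<'E'
from h import *
s=monitor.read_state();print(s['t'],s['position'],s['force'],s['grip_width'])
c=cam('wrist');save(c,'w4.png')
E
```

```text
12.2 [ 600.11463162 -230.58067401   21.34965375] [-15.93690369   0.48852187   9.52785402] 38.61485821984752
```

View pics/w4.png

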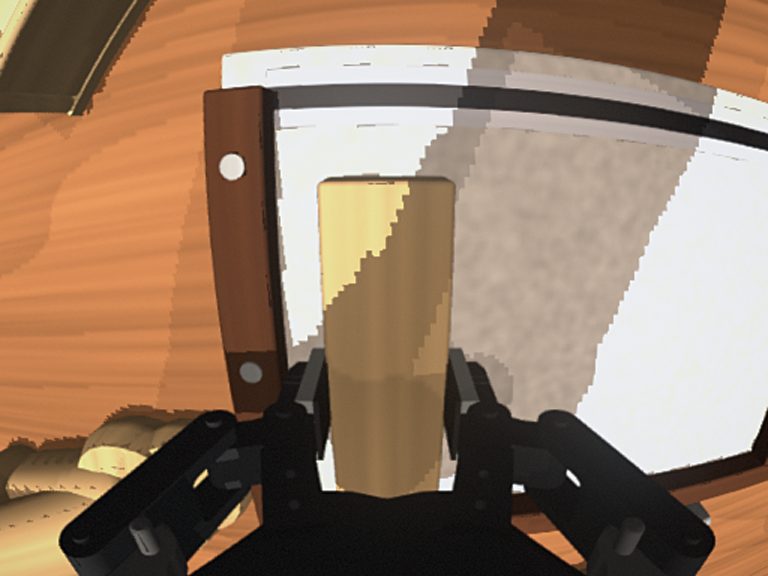

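Picture 8: the strip lies square against the stop, clear of the fence, and the push force confirms contact (-16 N). I release it, lift, and re-measure with the top camera.

send_rows:
  plan:
    - {"x": 2.5,"y": 0,"z": -1,"wx": 0,"wy": 0,"wz": 0}
    - {"x": 0,"y": 0,"z": 0,"wx": 0,"wy": 0,"wz": 0}

```text
t: 12.45
position: [600.1, -230.6, 21.3]
ee_rot: [[-0.01, 0.076, 0.997], [-0.0, 0.997, -0.076], [-1.0, -0.001, -0.009]]
force: [-19.2, 3.5, 20.7]
grip_width: 38.6
```

send_rows:
  plan:
    - {"x": 0,"y": 0,"z": 0,"wx": 0,"wy": 0,"wz": 0}
    - {"x": 0,"y": 0,"z": 0,"wx": 0,"wy": 0,"wz": 0}
    - {"x": -10,"y": 0,"z": 0,"wx": 0,"wy": 0,"wz": 0}
    - {"x": -30,"y": 0,"z": 0,"wx": 0,"wy": 0,"wz": 0}
    - {"x": -40,"y": 0,"z": 0,"wx": 0,"wy": 0,"wz": 0}
    - {"x": -40,"y": 0,"z": 0,"wx": 0,"wy": 0,"wz": 0}
  grip: 47

```text
t: 13.05
position: [605.9, -231.0, 141.0]
ee_rot: [[0.0, 0.074, 0.997], [-0.0, 0.997, -0.074], [-1.0, -0.0, 0.0]]
force: [1.0, -0.8, -0.1]
grip_width: 47.1
```

```bash
cat >> h.py <<'E'
def strips(c=None,z=22):
    c=c or cam('top'); im=c['pixels']; hsv=cv2.cvtColor(im,cv2.COLOR_RGB2HSV); out=[]
    m=((hsv[...,0]>18)&(hsv[...,0]<34)&(hsv[...,1]>60)&(hsv[...,2]>100)).astype(np.uint8)
    m=cv2.morphologyEx(m,cv2.MORPH_CLOSE,np.ones((3,3)))
    for k in cv2.findContours(m,cv2.RETR_EXTERNAL,cv2.CHAIN_APPROX_NONE)[0]:
        if not 200<cv2.contourArea(k)<900: continue
        w=onz(c,k[:,0],z).astype(np.float32); r=cv2.minAreaRect(w); b=cv2.boxPoints(r)
        e=b[1]-b[0];f=b[2]-b[1]; l=e if np.linalg.norm(e)>np.linalg.norm(f) else f
        print(np.round(r[0],1),np.round(r[1]),'yaw',round(np.degrees(np.arctan2(l[1],l[0]))%180,1)); out.append(r[0])
    return c
E
python3 - <<'E'
from h import *
print(monitor.read_state()['position']); strips()
E
```

```text
[ 605.89831785 -230.98177429  140.96383904]
[315.8 305.9] [141.  40.] yaw 47.4
[379.1 233.9] [140.  41.] yaw 26.7
[ 348.5 -365.9] [137. 207.] yaw 137.5
[451.4 441.7] [140.  41.] yaw 26.4
[ 496.8 -566.1] [ 40. 148.] yaw 179.3
[529.9 358.3] [141.  41.] yaw 30.5
[582.1 249.1] [141.  41.] yaw 31.9
[ 796.6 -177.2] [ 16. 232.] yaw 102.1
```

```bash
python3 - <<'E'
from h import *
T=jig(-77,98)
go([(379,234,140,116.7),(379,234,3,116.7,25)])
print('carry');go([(*T,110,85.7)],start=(379,234,110,116.7))
E
```

```text
4 x wx -7.7
  12 x [0.4, 43.4, 0.2]   -> [379.0, 234.0, 140.0, 116.7] q6 mid -48 end 5
  6 x [22.8, 0.2, -0.2]   -> [379.0, 234.0, 3.0, 116.7] q6 mid 5 end 5
carry
  4 x wx 7.7
  11 x [0.0, -35.4, 22.7]   -> [600.6, -172.5, 110.0, 85.7] q6 mid 36 end -12
```

send_rows:
  plan:
    - {"x": 0,"y": 0,"z": 0,"wx": -7.7,"wy": 0,"wz": 0}
    - {"x": 0,"y": 0,"z": 0,"wx": -7.7,"wy": 0,"wz": 0}
    - {"x": 0,"y": 0,"z": 0,"wx": -7.7,"wy": 0,"wz": 0}
    - {"x": 0,"y": 0,"z": 0,"wx": -7.7,"wy": 0,"wz": 0}
    - {"x": 0,"y": 43.4,"z": 0.2,"wx": 0,"wy": 0,"wz": 0}
    - {"x": 0,"y": 43.4,"z": 0.2,"wx": 0,"wy": 0,"wz": 0}
    - {"x": 0,"y": 43.4,"z": 0.2,"wx": 0,"wy": 0,"wz": 0}
    - {"x": 0,"y": 43.4,"z": 0.2,"wx": 0,"wy": 0,"wz": 0}
  grip: 64

```text
t: 13.9
position: [528.9, -74.2, 140.0]
ee_rot: [[0.002, -0.446, 0.895], [-0.0, 0.895, 0.446], [-1.0, -0.001, 0.002]]
force: [0.9, 0.1, 0.4]
grip_width: 64.1
```

send_rows:
  plan:
    - {"x": 0,"y": 43.4,"z": 0.2,"wx": 0,"wy": 0,"wz": 0}
    - {"x": 0,"y": 43.4,"z": 0.2,"wx": 0,"wy": 0,"wz": 0}
    - {"x": 0,"y": 43.4,"z": 0.2,"wx": 0,"wy": 0,"wz": 0}
    - {"x": 0,"y": 43.4,"z": 0.2,"wx": 0,"wy": 0,"wz": 0}
    - {"x": 0,"y": 43.4,"z": 0.2,"wx": 0,"wy": 0,"wz": 0}
    - {"x": 0,"y": 43.4,"z": 0.2,"wx": 0,"wy": 0,"wz": 0}
    - {"x": 0,"y": 43.4,"z": 0.2,"wx": 0,"wy": 0,"wz": 0}
    - {"x": 0,"y": 43.4,"z": 0.2,"wx": 0,"wy": 0,"wz": 0}

```text
t: 14.7
position: [375.2, 238.0, 140.3]
ee_rot: [[0.002, -0.447, 0.895], [0.001, 0.895, 0.447], [-1.0, -0.0, 0.003]]
force: [1.2, 1.4, 0.5]
grip_width: 64.5
```

send_rows:
  plan:
    - {"x": 25,"y": 0,"z": 0,"wx": 0,"wy": 0,"wz": 0}
    - {"x": 25,"y": 0,"z": 0,"wx": 0,"wy": 0,"wz": 0}
    - {"x": 25,"y": 0,"z": 0,"wx": 0,"wy": 0,"wz": 0}
    - {"x": 20,"y": 0,"z": 0,"wx": 0,"wy": 0,"wz": 0}
    - {"x": 0,"y": 0,"z": 0,"wx": 0,"wy": 0,"wz": 0}
    - {"x": 0,"y": 0,"z": 0,"wx": 0,"wy": 0,"wz": 0}

```text
t: 15.3
position: [375.6, 236.2, 44.9]
ee_rot: [[0.0, -0.447, 0.895], [0.0, 0.895, 0.447], [-1.0, -0.0, 0.0]]
force: [-0.3, 0.3, 0.5]
grip_width: 64.1
```

```bash
python3 - <<'E'
from h import *
go([(379,234,3,116.7,20)])
E
```

```text
3 x [14.0, -1.2, 0.7]   -> [379.0, 234.0, 3.0, 116.7] q6 mid 5 end 5
```

Next: descend, grip, lift, then carry to the board.

send_rows:
  plan:
    - {"x": 14,"y": -1.2,"z": 0.7,"wx": 0,"wy": 0,"wz": 0}
    - {"x": 14,"y": -1.2,"z": 0.7,"wx": 0,"wy": 0,"wz": 0}
    - {"x": 13,"y": -1.2,"z": 0.7,"wx": 0,"wy": 0,"wz": 0}
    - {"x": 0,"y": 0,"z": 0,"wx": 0,"wy": 0,"wz": 0}

```text
t: 15.7
position: [379.2, 233.7, 3.6]
ee_rot: [[0.0, -0.446, 0.895], [0.0, 0.895, 0.446], [-1.0, -0.0, 0.0]]
force: [-0.2, 0.7, 0.1]
grip_width: 64.1
```

send_rows:
  plan:
    - {"x": 0,"y": 0,"z": 0,"wx": 0,"wy": 0,"wz": 0}
    - {"x": 0,"y": 0,"z": 0,"wx": 0,"wy": 0,"wz": 0}
    - {"x": 0,"y": 0,"z": 0,"wx": 0,"wy": 0,"wz": 0}
    - {"x": 0,"y": 0,"z": 0,"wx": 0,"wy": 0,"wz": 0}
    - {"x": -36,"y": 0,"z": 0,"wx": 0,"wy": 0,"wz": 0}
    - {"x": -36,"y": 0,"z": 0,"wx": 0,"wy": 0,"wz": 0}
    - {"x": -36,"y": 0,"z": 0,"wx": 0,"wy": 0,"wz": 0}
    - {"x": 0,"y": 0,"z": 0,"wx": 0,"wy": 0,"wz": 0}
  grip: 30
  grip_force: 60

```text
t: 16.5
position: [382.6, 235.5, 116.6]
ee_rot: [[0.01, -0.447, 0.895], [0.004, 0.895, 0.447], [-1.0, -0.001, 0.01]]
force: [-0.0, -0.1, -1.9]
grip_width: 38.6
```

send_rows:
  plan:
    - {"x": 0,"y": 0,"z": 0,"wx": 7.7,"wy": 0,"wz": 0}
    - {"x": 0,"y": 0,"z": 0,"wx": 7.7,"wy": 0,"wz": 0}
    - {"x": 0,"y": 0,"z": 0,"wx": 7.7,"wy": 0,"wz": 0}
    - {"x": 0,"y": 0,"z": 0,"wx": 7.7,"wy": 0,"wz": 0}
    - {"x": 0,"y": -35.4,"z": 22.7,"wx": 0,"wy": 0,"wz": 0}
    - {"x": 0,"y": -35.4,"z": 22.7,"wx": 0,"wy": 0,"wz": 0}
    - {"x": 0,"y": -35.4,"z": 22.7,"wx": 0,"wy": 0,"wz": 0}
    - {"x": 0,"y": -35.4,"z": 22.7,"wx": 0,"wy": 0,"wz": 0}

```text
t: 17.3
position: [458.9, 84.4, 111.0]
ee_rot: [[-0.0, 0.074, 0.997], [0.0, 0.997, -0.074], [-1.0, 0.0, -0.0]]
force: [0.2, 0.6, -1.2]
grip_width: 38.6
```

send_rows:
  plan:
    - {"x": 0,"y": -35.4,"z": 22.7,"wx": 0,"wy": 0,"wz": 0}
    - {"x": 0,"y": -35.4,"z": 22.7,"wx": 0,"wy": 0,"wz": 0}
    - {"x": 0,"y": -35.4,"z": 22.7,"wx": 0,"wy": 0,"wz": 0}
    - {"x": 0,"y": -35.4,"z": 22.7,"wx": 0,"wy": 0,"wz": 0}
    - {"x": 0,"y": -35.4,"z": 22.7,"wx": 0,"wy": 0,"wz": 0}
    - {"x": 0,"y": -35.4,"z": 22.7,"wx": 0,"wy": 0,"wz": 0}
    - {"x": 0,"y": -35.4,"z": 22.7,"wx": 0,"wy": 0,"wz": 0}

```text
t: 18.0
position: [598.9, -174.7, 110.7]
ee_rot: [[-0.0, 0.075, 0.997], [0.0, 0.997, -0.075], [-1.0, 0.0, -0.0]]
force: [1.4, -0.2, 0.1]
grip_width: 38.4
```

send_rows:
  plan:
    - {"x": 0,"y": 0,"z": 0,"wx": 0,"wy": 0,"wz": 0}
    - {"x": 0,"y": 0,"z": 0,"wx": 0,"wy": 0,"wz": 0}

```text
t: 18.2
position: [598.4, -173.9, 110.4]
ee_rot: [[-0.001, 0.076, 0.997], [0.001, 0.997, -0.076], [-1.0, 0.001, -0.001]]
force: [-0.5, 0.2, -0.9]
grip_width: 38.8
```

```bash
python3 - <<'E'
from h import *
T=jig(-77,98)
go([(*T,22,85.7,20)]); print(monitor.read_state()['grip_width']); strips(z=38)
E
```

```text
5 x [17.7, 0.3, 0.4]   -> [600.6, -172.5, 22.0, 85.7] q6 mid -12 end -12
38.75315883974429
[318. 301.] [139.  40.] yaw 47.4
[451.8 435. ] [139.  40.] yaw 26.4
[ 496.6 -559.3] [ 39. 146.] yaw 179.3
[529.3 352.6] [139.  40.] yaw 30.5
[580.6 245.1] [139.  41.] yaw 31.7
[ 681.8 -431.1] [ 54. 175.] yaw 108.9
[ 792.3 -175.6] [ 15. 228.] yaw 102.0
```

send_rows:
  plan:
    - {"x": 25,"y": 0.5,"z": 0,"wx": 0,"wy": 0,"wz": 0}
    - {"x": 25,"y": 0.5,"z": 0,"wx": 0,"wy": 0,"wz": 0}
    - {"x": 20,"y": 0.5,"z": 0,"wx": 0,"wy": 0,"wz": 0}
    - {"x": 10,"y": 0,"z": 0,"wx": 0,"wy": 0,"wz": 0}
    - {"x": 5,"y": 0,"z": 0,"wx": 0,"wy": 0,"wz": 0}
    - {"x": 3.5,"y": 0,"z": 0,"wx": 0,"wy": 0,"wz": 0}
    - {"x": 0,"y": 0,"z": 0,"wx": 0,"wy": 0,"wz": 0}

```text
t: 18.95
position: [599.1, -171.7, 23.3]
ee_rot: [[0.001, 0.074, 0.997], [-0.0, 0.997, -0.074], [-1.0, -0.0, 0.001]]
force: [0.9, 0.3, -0.5]
grip_width: 38.7
```

send_rows:
  plan:
    - {"x": 0,"y": 0,"z": 0,"wx": 0,"wy": 0,"wz": 0}
    - {"x": 0,"y": 0,"z": 2,"wx": 0,"wy": 0,"wz": 0}
    - {"x": 0,"y": 0,"z": 2,"wx": 0,"wy": 0,"wz": 0}
    - {"x": 0,"y": 0,"z": 2,"wx": 0,"wy": 0,"wz": 0}
    - {"x": 0,"y": 0,"z": 2,"wx": 0,"wy": 0,"wz": 0}
    - {"x": 0,"y": 0,"z": 1,"wx": 0,"wy": 0,"wz": 0}
    - {"x": 0,"y": 0,"z": 0,"wx": 0,"wy": 0,"wz": 0}
  grip_force: 25

```text
t: 19.65
position: [606.7, -172.3, 22.4]
ee_rot: [[-0.002, 0.075, 0.997], [0.0, 0.997, -0.075], [-1.0, -0.0, -0.002]]
force: [-2.4, -1.1, -0.3]
grip_width: 38.5
```

send_rows:
  plan:
    - {"x": 0,"y": 0,"z": 0.5,"wx": 0,"wy": 0,"wz": 0}
    - {"x": 0,"y": 0,"z": 0.5,"wx": 0,"wy": 0,"wz": 0}
    - {"x": 0,"y": 0,"z": 0,"wx": 0,"wy": 0,"wz": 0}

```text
t: 19.95
position: [606.7, -172.2, 22.2]
ee_rot: [[-0.004, 0.075, 0.997], [0.0, 0.997, -0.075], [-1.0, 0.0, -0.004]]
force: [-7.0, 0.8, 1.5]
grip_width: 38.7
```

send_rows:
  plan:
    - {"x": 0.8,"y": 0,"z": 0.5,"wx": 0,"wy": 0,"wz": 0}
    - {"x": 0,"y": 0,"z": 0,"wx": 0,"wy": 0,"wz": 0}

```text
t: 20.15
position: [606.7, -172.1, 21.2]
ee_rot: [[-0.005, 0.075, 0.997], [0.001, 0.997, -0.075], [-1.0, 0.0, -0.005]]
force: [-7.4, 0.5, 1.1]
grip_width: 38.7
```

send_rows:
  plan:
    - {"x": 0,"y": 0,"z": 0,"wx": 0,"wy": 0,"wz": 0}
    - {"x": 0,"y": 0,"z": 0,"wx": 0,"wy": 0,"wz": 0}
    - {"x": -10,"y": 0,"z": 0,"wx": 0,"wy": 0,"wz": 0}
    - {"x": -30,"y": 0,"z": 0,"wx": 0,"wy": 0,"wz": 0}
    - {"x": -40,"y": 0,"z": 0,"wx": 0,"wy": 0,"wz": 0}
    - {"x": -40,"y": 0,"z": 0,"wx": 0,"wy": 0,"wz": 0}
    - {"x": 0,"y": 0,"z": 0,"wx": 0,"wy": 0,"wz": 0}
  grip: 47

```text
t: 20.85
position: [614.2, -174.3, 150.3]
ee_rot: [[0.013, 0.074, 0.997], [-0.005, 0.997, -0.074], [-1.0, -0.004, 0.014]]
force: [0.8, -0.3, 0.5]
grip_width: 47.3
```

```bash
python3 - <<'E'
from h import *
T=jig(-77,156)
go([(530,358.5,140,120.5)])
print('carry');go([(*T,110,85.7)],start=(530,358.5,110,120.5))
strips()
E
```

```text
5 x wx -7.0
  12 x [0.5, 41.8, 16.7]   -> [530.0, 358.5, 140.0, 120.5] q6 mid -46 end 4
carry
  5 x wx 7.0
  11 x [0.0, -42.3, 10.2]   -> [604.9, -114.7, 110.0, 85.7] q6 mid 38 end -6
[315.8 305.9] [141.  40.] yaw 47.4
[451.4 441.7] [140.  41.] yaw 26.4
[ 496.8 -566.1] [ 40. 148.] yaw 179.3
[529.9 358.3] [141.  41.] yaw 30.5
[582.1 249.1] [141.  41.] yaw 31.9
[ 700.5 -448.7] [ 52. 144.] yaw 94.7
```

send_rows:
  plan:
    - {"x": 0,"y": 0,"z": 0,"wx": -7,"wy": 0,"wz": 0}
    - {"x": 0,"y": 0,"z": 0,"wx": -7,"wy": 0,"wz": 0}
    - {"x": 0,"y": 0,"z": 0,"wx": -7,"wy": 0,"wz": 0}
    - {"x": 0,"y": 0,"z": 0,"wx": -7,"wy": 0,"wz": 0}
    - {"x": 0,"y": 0,"z": 0,"wx": -7,"wy": 0,"wz": 0}
    - {"x": 0,"y": 41.4,"z": 16.8,"wx": 0,"wy": 0,"wz": 0}
    - {"x": 0,"y": 41.4,"z": 16.8,"wx": 0,"wy": 0,"wz": 0}
    - {"x": 0,"y": 41.4,"z": 16.8,"wx": 0,"wy": 0,"wz": 0}
  grip: 64

```text
t: 21.7
position: [588.4, -38.8, 141.1]
ee_rot: [[-0.001, -0.51, 0.86], [0.0, 0.86, 0.51], [-1.0, 0.001, -0.0]]
force: [0.8, 0.8, 0.5]
grip_width: 64.3
```

send_rows:
  plan:
    - {"x": 0,"y": 41.4,"z": 16.8,"wx": 0,"wy": 0,"wz": 0}
    - {"x": 0,"y": 41.4,"z": 16.8,"wx": 0,"wy": 0,"wz": 0}
    - {"x": 0,"y": 41.4,"z": 16.8,"wx": 0,"wy": 0,"wz": 0}
    - {"x": 0,"y": 41.4,"z": 16.8,"wx": 0,"wy": 0,"wz": 0}
    - {"x": 0,"y": 41.4,"z": 16.8,"wx": 0,"wy": 0,"wz": 0}
    - {"x": 0,"y": 41.4,"z": 16.8,"wx": 0,"wy": 0,"wz": 0}
    - {"x": 0,"y": 41.4,"z": 16.8,"wx": 0,"wy": 0,"wz": 0}
    - {"x": 0,"y": 41.4,"z": 16.8,"wx": 0,"wy": 0,"wz": 0}

```text
t: 22.5
position: [534.6, 315.1, 141.3]
ee_rot: [[-0.001, -0.511, 0.86], [-0.0, 0.86, 0.511], [-1.0, 0.0, -0.001]]
force: [-0.3, -0.8, 0.8]
grip_width: 64.2
```

send_rows:
  plan:
    - {"x": 25,"y": 41.4,"z": 16.8,"wx": 0,"wy": 0,"wz": 0}
    - {"x": 25,"y": 0,"z": 0,"wx": 0,"wy": 0,"wz": 0}
    - {"x": 25,"y": 0,"z": 0,"wx": 0,"wy": 0,"wz": 0}
    - {"x": 20,"y": 0,"z": 0,"wx": 0,"wy": 0,"wz": 0}
    - {"x": 0,"y": 0,"z": 0,"wx": 0,"wy": 0,"wz": 0}
    - {"x": 0,"y": 0,"z": 0,"wx": 0,"wy": 0,"wz": 0}
    - {"x": 0,"y": 0,"z": 0,"wx": 0,"wy": 0,"wz": 0}

```text
t: 23.2
position: [529.8, 356.9, 48.8]
ee_rot: [[0.002, -0.511, 0.86], [0.001, 0.86, 0.511], [-1.0, -0.0, 0.002]]
force: [-0.1, 0.6, -0.5]
grip_width: 63.7
```

```bash
python3 - <<'E'
from h import *
go([(530,358.5,3.5,120.5,20)])
E
```

```text
3 x [15.1, 0.4, 0.3]   -> [530.0, 358.5, 3.5, 120.5] q6 mid 3 end 4
```

send_rows:
  plan:
    - {"x": 15,"y": 0.4,"z": 0.3,"wx": 0,"wy": 0,"wz": 0}
    - {"x": 15,"y": 0.4,"z": 0.3,"wx": 0,"wy": 0,"wz": 0}
    - {"x": 15,"y": 0.4,"z": 0.3,"wx": 0,"wy": 0,"wz": 0}
    - {"x": 0,"y": 0,"z": 0,"wx": 0,"wy": 0,"wz": 0}

```text
t: 23.6
position: [528.5, 357.6, 2.0]
ee_rot: [[-0.001, -0.511, 0.86], [-0.001, 0.86, 0.511], [-1.0, 0.0, -0.001]]
force: [-0.7, 0.3, -0.0]
grip_width: 64.0
```

send_rows:
  plan:
    - {"x": 0,"y": 0,"z": 0,"wx": 0,"wy": 0,"wz": 0}
    - {"x": 0,"y": 0,"z": 0,"wx": 0,"wy": 0,"wz": 0}
    - {"x": 0,"y": 0,"z": 0,"wx": 0,"wy": 0,"wz": 0}
    - {"x": 0,"y": 0,"z": 0,"wx": 0,"wy": 0,"wz": 0}
    - {"x": -36,"y": 0,"z": 0,"wx": 0,"wy": 0,"wz": 0}
    - {"x": -36,"y": 0,"z": 0,"wx": 0,"wy": 0,"wz": 0}
    - {"x": -36,"y": 0,"z": 0,"wx": 0,"wy": 0,"wz": 0}
    - {"x": 0,"y": 0,"z": 0,"wx": 0,"wy": 0,"wz": 0}
  grip: 30
  grip_force: 60

```text
t: 24.4
position: [532.7, 360.0, 117.0]
ee_rot: [[0.01, -0.511, 0.86], [0.005, 0.86, 0.511], [-1.0, -0.001, 0.011]]
force: [1.8, -0.0, -0.3]
grip_width: 38.5
```

send_rows:
  plan:
    - {"x": 0,"y": 0,"z": 0,"wx": 7,"wy": 0,"wz": 0}
    - {"x": 0,"y": 0,"z": 0,"wx": 7,"wy": 0,"wz": 0}
    - {"x": 0,"y": 0,"z": 0,"wx": 7,"wy": 0,"wz": 0}
    - {"x": 0,"y": 0,"z": 0,"wx": 7,"wy": 0,"wz": 0}
    - {"x": 0,"y": 0,"z": 0,"wx": 7,"wy": 0,"wz": 0}
    - {"x": 0,"y": -42.3,"z": 10.2,"wx": 0,"wy": 0,"wz": 0}
    - {"x": 0,"y": -42.3,"z": 10.2,"wx": 0,"wy": 0,"wz": 0}
    - {"x": 0,"y": -42.3,"z": 10.2,"wx": 0,"wy": 0,"wz": 0}

```text
t: 25.2
position: [549.6, 228.0, 109.8]
ee_rot: [[-0.001, 0.073, 0.997], [-0.0, 0.997, -0.073], [-1.0, -0.001, -0.001]]
force: [1.2, -0.9, 0.4]
grip_width: 38.4
```

send_rows:
  plan:
    - {"x": 0,"y": -42.3,"z": 10.2,"wx": 0,"wy": 0,"wz": 0}
    - {"x": 0,"y": -42.3,"z": 10.2,"wx": 0,"wy": 0,"wz": 0}
    - {"x": 0,"y": -42.3,"z": 10.2,"wx": 0,"wy": 0,"wz": 0}
    - {"x": 0,"y": -42.3,"z": 10.2,"wx": 0,"wy": 0,"wz": 0}
    - {"x": 0,"y": -42.3,"z": 10.2,"wx": 0,"wy": 0,"wz": 0}
    - {"x": 0,"y": -42.3,"z": 10.2,"wx": 0,"wy": 0,"wz": 0}
    - {"x": 0,"y": -42.3,"z": 10.2,"wx": 0,"wy": 0,"wz": 0}
    - {"x": 0,"y": -42.3,"z": 10.2,"wx": 0,"wy": 0,"wz": 0}

```text
t: 26.0
position: [605.8, -116.0, 110.0]
ee_rot: [[-0.001, 0.075, 0.997], [0.0, 0.997, -0.075], [-1.0, 0.0, -0.001]]
force: [0.4, 1.6, -0.9]
grip_width: 38.5
```

send_rows:
  plan:
    - {"x": 0,"y": 0,"z": 0,"wx": 0,"wy": 0,"wz": 0}
    - {"x": 0,"y": 0,"z": 0,"wx": 0,"wy": 0,"wz": 0}
    - {"x": 0,"y": 0,"z": 0,"wx": 0,"wy": 0,"wz": 0}

```text
t: 26.3
position: [605.6, -113.4, 110.0]
ee_rot: [[-0.001, 0.074, 0.997], [0.001, 0.997, -0.074], [-1.0, 0.001, -0.001]]
force: [-0.4, 1.1, 0.0]
grip_width: 38.6
```

```bash
python3 - <<'E'
from h import *
T=jig(-77,156)
go([(*T,22.5,85.7,20)]); print(monitor.read_state()['grip_width']); strips()
E
```

```text
5 x [17.5, -0.3, -0.1]   -> [604.9, -114.7, 22.5, 85.7] q6 mid -6 end -6
38.63398348877917
[315.8 305.9] [141.  40.] yaw 47.4
[451.5 441.7] [140.  41.] yaw 26.2
[ 496.8 -566.1] [ 40. 148.] yaw 179.3
[582.1 249.1] [141.  41.] yaw 31.9
[ 602.5 -236. ] [ 39. 141.] yaw 172.6
[ 678.3 -412.6] [ 78. 223.] yaw 99.3
```

send_rows:
  plan:
    - {"x": 25,"y": -0.5,"z": 0,"wx": 0,"wy": 0,"wz": 0}
    - {"x": 25,"y": -0.5,"z": 0,"wx": 0,"wy": 0,"wz": 0}
    - {"x": 20,"y": -0.5,"z": 0,"wx": 0,"wy": 0,"wz": 0}
    - {"x": 10,"y": 0,"z": 0,"wx": 0,"wy": 0,"wz": 0}
    - {"x": 5,"y": 0,"z": 0,"wx": 0,"wy": 0,"wz": 0}
    - {"x": 2.5,"y": 0,"z": 0,"wx": 0,"wy": 0,"wz": 0}
    - {"x": 0,"y": 0,"z": 0,"wx": 0,"wy": 0,"wz": 0}

```text
t: 27.05
position: [606.7, -115.7, 23.7]
ee_rot: [[0.001, 0.074, 0.997], [-0.0, 0.997, -0.074], [-1.0, -0.0, 0.001]]
force: [0.1, -0.5, -1.0]
grip_width: 38.5
```

send_rows:
  plan:
    - {"x": 0,"y": 0,"z": 0,"wx": 0,"wy": 0,"wz": 0}
    - {"x": 0,"y": 0,"z": 2,"wx": 0,"wy": 0,"wz": 0}
    - {"x": 0,"y": 0,"z": 2,"wx": 0,"wy": 0,"wz": 0}
    - {"x": 0,"y": 0,"z": 2,"wx": 0,"wy": 0,"wz": 0}
    - {"x": 0,"y": 0,"z": 1,"wx": 0,"wy": 0,"wz": 0}
    - {"x": 0,"y": 0,"z": 0,"wx": 0,"wy": 0,"wz": 0}
    - {"x": 0,"y": 0,"z": 0,"wx": 0,"wy": 0,"wz": 0}
  grip_force: 25

```text
t: 27.75
position: [609.7, -116.0, 22.2]
ee_rot: [[-0.007, 0.075, 0.997], [0.001, 0.997, -0.075], [-1.0, 0.0, -0.007]]
force: [-7.3, 0.4, 2.7]
grip_width: 38.5
```

send_rows:
  plan:
    - {"x": 0.8,"y": 0,"z": 0.5,"wx": 0,"wy": 0,"wz": 0}
    - {"x": 0,"y": 0,"z": 0,"wx": 0,"wy": 0,"wz": 0}

```text
t: 27.95
position: [609.7, -116.0, 21.1]
ee_rot: [[-0.007, 0.075, 0.997], [0.001, 0.997, -0.075], [-1.0, 0.0, -0.008]]
force: [-7.6, 0.3, 1.9]
grip_width: 38.3
```

send_rows:
  plan:
    - {"x": 0,"y": 0,"z": 0,"wx": 0,"wy": 0,"wz": 0}
    - {"x": 0,"y": 0,"z": 0,"wx": 0,"wy": 0,"wz": 0}
    - {"x": -10,"y": 0,"z": 0,"wx": 0,"wy": 0,"wz": 0}
    - {"x": -30,"y": 0,"z": 0,"wx": 0,"wy": 0,"wz": 0}
    - {"x": -40,"y": 0,"z": 0,"wx": 0,"wy": 0,"wz": 0}
    - {"x": -40,"y": 0,"z": 0,"wx": 0,"wy": 0,"wz": 0}
    - {"x": 0,"y": 0,"z": 0,"wx": 0,"wy": 0,"wz": 0}
    - {"x": 0,"y": 0,"z": 0,"wx": 0,"wy": 0,"wz": 0}
  grip: 47

```text
t: 28.75
position: [615.6, -117.0, 144.9]
ee_rot: [[0.005, 0.075, 0.997], [-0.002, 0.997, -0.075], [-1.0, -0.001, 0.005]]
force: [0.3, 0.3, -0.0]
grip_width: 47.1
```

```bash
python3 - <<'E'
from h import *
T=jig(-77,214)
go([(316,306.5,140,137.4)])
print('carry');go([(*T,110,85.7)],start=(316,306.5,110,137.4))
strips(z=38); strips()
E
```

```text
7 x wx -7.4
  12 x [0.2, 42.2, 9.2]   -> [316.0, 306.5, 140.0, 137.4] q6 mid -58 end -3
carry
  7 x wx 7.4
  11 x [0.0, -30.9, 29.1]   -> [609.3, -56.8, 110.0, 85.7] q6 mid 48 end -1
[318. 301.] [139.  40.] yaw 47.4
[451.8 435. ] [139.  40.] yaw 26.4
[ 496.6 -559.3] [ 39. 146.] yaw 179.3
[ 595.9 -234.3] [ 38. 130.] yaw 171.1
[580.7 244.9] [139.  40.] yaw 31.9
[ 675.9 -407.8] [ 76. 220.] yaw 99.3
[315.8 305.9] [141.  40.] yaw 47.4
[451.4 441.7] [140.  41.] yaw 26.4
[ 496.6 -568.2] [ 39. 148.] yaw 175.7
[ 597.5 -236.6] [ 39. 131.] yaw 171.1
[582.1 249.1] [141.  41.] yaw 31.9
[ 678.6 -412.5] [ 77. 223.] yaw 99.3
```

send_rows:
  plan:
    - {"x": 0,"y": 0,"z": 0,"wx": -7.4,"wy": 0,"wz": 0}
    - {"x": 0,"y": 0,"z": 0,"wx": -7.4,"wy": 0,"wz": 0}
    - {"x": 0,"y": 0,"z": 0,"wx": -7.4,"wy": 0,"wz": 0}
    - {"x": 0,"y": 0,"z": 0,"wx": -7.4,"wy": 0,"wz": 0}
    - {"x": 0,"y": 0,"z": 0,"wx": -7.4,"wy": 0,"wz": 0}
    - {"x": 0,"y": 0,"z": 0,"wx": -7.4,"wy": 0,"wz": 0}
    - {"x": 0,"y": 0,"z": 0,"wx": -7.4,"wy": 0,"wz": 0}
  grip: 64

```text
t: 29.55
position: [612.3, -116.1, 140.3]
ee_rot: [[-0.003, -0.741, 0.671], [0.001, 0.671, 0.741], [-1.0, 0.003, -0.002]]
force: [0.4, -0.5, 0.1]
grip_width: 63.9
```

send_rows:
  plan:
    - {"x": 0,"y": 42,"z": 9.3,"wx": 0,"wy": 0,"wz": 0}
    - {"x": 0,"y": 42,"z": 9.3,"wx": 0,"wy": 0,"wz": 0}
    - {"x": 0,"y": 42,"z": 9.3,"wx": 0,"wy": 0,"wz": 0}
    - {"x": 0,"y": 42,"z": 9.3,"wx": 0,"wy": 0,"wz": 0}
    - {"x": 0,"y": 42,"z": 9.3,"wx": 0,"wy": 0,"wz": 0}
    - {"x": 0,"y": 42,"z": 9.3,"wx": 0,"wy": 0,"wz": 0}
    - {"x": 0,"y": 42,"z": 9.3,"wx": 0,"wy": 0,"wz": 0}
    - {"x": 0,"y": 42,"z": 9.3,"wx": 0,"wy": 0,"wz": 0}

```text
t: 30.35
position: [413.6, 166.2, 140.9]
ee_rot: [[-0.003, -0.737, 0.676], [-0.001, 0.676, 0.737], [-1.0, 0.002, -0.002]]
force: [1.0, 0.3, 0.5]
grip_width: 64.0
```

send_rows:
  plan:
    - {"x": 0,"y": 42,"z": 9.3,"wx": 0,"wy": 0,"wz": 0}
    - {"x": 0,"y": 42,"z": 9.3,"wx": 0,"wy": 0,"wz": 0}
    - {"x": 0,"y": 42,"z": 9.3,"wx": 0,"wy": 0,"wz": 0}
    - {"x": 0,"y": 42,"z": 9.3,"wx": 0,"wy": 0,"wz": 0}
    - {"x": 30,"y": 0,"z": 0,"wx": 0,"wy": 0,"wz": 0}
    - {"x": 30,"y": 0,"z": 0,"wx": 0,"wy": 0,"wz": 0}
    - {"x": 30,"y": 0,"z": 0,"wx": 0,"wy": 0,"wz": 0}
    - {"x": 0,"y": 0,"z": 0,"wx": 0,"wy": 0,"wz": 0}

```text
t: 31.15
position: [312.9, 303.3, 48.0]
ee_rot: [[-0.008, -0.738, 0.675], [-0.006, 0.675, 0.738], [-1.0, 0.002, -0.01]]
force: [-1.1, -0.9, 0.6]
grip_width: 63.9
```

send_rows:
  plan:
    - {"x": 0,"y": 0,"z": 0,"wx": 0,"wy": 0,"wz": 0}
    - {"x": 0,"y": 0,"z": 0,"wx": 0,"wy": 0,"wz": 0}

```text
t: 31.35
position: [317.9, 306.6, 53.2]
ee_rot: [[0.001, -0.737, 0.675], [0.001, 0.675, 0.737], [-1.0, -0.0, 0.001]]
force: [-0.5, 0.1, 0.3]
grip_width: 64.2
```

```bash
python3 - <<'E'
from h import *
go([(316,306.5,3.5,137.4,20)])
c=cam('top'); save(c,'top1.png')
E
```

```text
3 x [16.6, 0.5, -0.5]   -> [316.0, 306.5, 3.5, 137.4] q6 mid -3 end -3
```

View pics/top1.png

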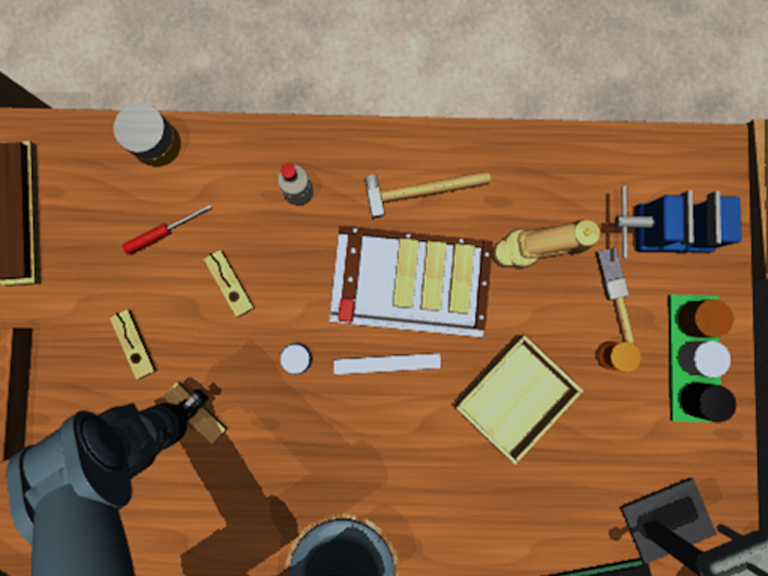

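Picture 9 (top): three strips are on the board at (461,280), (433,277) and (405,272), and the rightmost looks a little off the stop. I'll check that after the jaw closes. The jaw is open at x≈347, so I continue with the fourth strip.

send_rows:
  plan:
    - {"x": 17,"y": 0.5,"z": -0.5,"wx": 0,"wy": 0,"wz": 0}
    - {"x": 17,"y": 0.5,"z": -0.5,"wx": 0,"wy": 0,"wz": 0}
    - {"x": 16,"y": 0.5,"z": -0.5,"wx": 0,"wy": 0,"wz": 0}
    - {"x": 0,"y": 0,"z": 0,"wx": 0,"wy": 0,"wz": 0}

```text
t: 31.8
position: [314.7, 305.7, 1.9]
ee_rot: [[-0.001, -0.737, 0.675], [-0.001, 0.675, 0.737], [-1.0, 0.0, -0.001]]
force: [-0.9, -0.5, 0.4]
grip_width: 63.8
```

send_rows:
  plan:
    - {"x": 0,"y": 0,"z": 0,"wx": 0,"wy": 0,"wz": 0}
    - {"x": 0,"y": 0,"z": 0,"wx": 0,"wy": 0,"wz": 0}
    - {"x": 0,"y": 0,"z": 0,"wx": 0,"wy": 0,"wz": 0}
    - {"x": 0,"y": 0,"z": 0,"wx": 0,"wy": 0,"wz": 0}
    - {"x": -36,"y": 0,"z": 0,"wx": 0,"wy": 0,"wz": 0}
    - {"x": -36,"y": 0,"z": 0,"wx": 0,"wy": 0,"wz": 0}
    - {"x": -36,"y": 0,"z": 0,"wx": 0,"wy": 0,"wz": 0}
    - {"x": -20,"y": 0,"z": 0,"wx": 0,"wy": 0,"wz": 0}
  grip: 30
  grip_force: 60

```text
t: 32.6
position: [316.5, 307.1, 133.8]
ee_rot: [[0.004, -0.738, 0.675], [0.003, 0.675, 0.738], [-1.0, -0.001, 0.005]]
force: [0.2, -0.0, -1.5]
grip_width: 38.7
```

send_rows:
  plan:
    - {"x": 0,"y": 0,"z": 0,"wx": 7.4,"wy": 0,"wz": 0}
    - {"x": 0,"y": 0,"z": 0,"wx": 7.4,"wy": 0,"wz": 0}
    - {"x": 0,"y": 0,"z": 0,"wx": 7.4,"wy": 0,"wz": 0}
    - {"x": 0,"y": 0,"z": 0,"wx": 7.4,"wy": 0,"wz": 0}
    - {"x": 0,"y": 0,"z": 0,"wx": 7.4,"wy": 0,"wz": 0}
    - {"x": 0,"y": 0,"z": 0,"wx": 7.4,"wy": 0,"wz": 0}
    - {"x": 0,"y": 0,"z": 0,"wx": 7.3,"wy": 0,"wz": 0}

```text
t: 33.3
position: [315.2, 306.2, 130.8]
ee_rot: [[0.001, 0.078, 0.997], [0.0, 0.997, -0.078], [-1.0, 0.0, 0.001]]
force: [0.5, -0.2, -0.4]
grip_width: 38.9
```

send_rows:
  plan:
    - {"x": 0,"y": -31,"z": 29,"wx": 0,"wy": 0,"wz": 0}
    - {"x": 0,"y": -31,"z": 29,"wx": 0,"wy": 0,"wz": 0}
    - {"x": 0,"y": -31,"z": 29,"wx": 0,"wy": 0,"wz": 0}
    - {"x": 0,"y": -31,"z": 29,"wx": 0,"wy": 0,"wz": 0}
    - {"x": 0,"y": -31,"z": 29,"wx": 0,"wy": 0,"wz": 0}
    - {"x": 0,"y": -31,"z": 29,"wx": 0,"wy": 0,"wz": 0}
    - {"x": 0,"y": -31,"z": 29,"wx": 0,"wy": 0,"wz": 0}
    - {"x": 0,"y": -31,"z": 29,"wx": 0,"wy": 0,"wz": 0}

```text
t: 34.1
position: [529.5, 40.3, 130.9]
ee_rot: [[0.001, 0.073, 0.997], [0.0, 0.997, -0.073], [-1.0, 0.0, 0.001]]
force: [0.5, 0.3, -1.3]
grip_width: 39.0
```

send_rows:
  plan:
    - {"x": 0,"y": -31,"z": 29,"wx": 0,"wy": 0,"wz": 0}
    - {"x": 0,"y": -31,"z": 29,"wx": 0,"wy": 0,"wz": 0}
    - {"x": 0,"y": -31,"z": 29,"wx": 0,"wy": 0,"wz": 0}
    - {"x": 0,"y": 0,"z": 0,"wx": 0,"wy": 0,"wz": 0}
    - {"x": 0,"y": 0,"z": 0,"wx": 0,"wy": 0,"wz": 0}
    - {"x": 0,"y": 0,"z": 0,"wx": 0,"wy": 0,"wz": 0}

```text
t: 34.7
position: [607.6, -56.5, 130.3]
ee_rot: [[-0.001, 0.072, 0.997], [0.0, 0.997, -0.072], [-1.0, 0.0, -0.001]]
force: [0.2, 0.3, -0.8]
grip_width: 38.5
```

```bash
python3 - <<'E'
from h import *
T=jig(-77,215)
go([(*T,22.5,85.7,20)]); print(monitor.read_state()['position'],monitor.read_state()['grip_width']); strips()
E
```

```text
6 x [18.0, 0.1, 0.3]   -> [609.3, -55.8, 22.5, 85.7] q6 mid -1 end -1
[607.59786858 -56.47696454 130.30659118] 38.53855876420945
[451.5 441.7] [140.  41.] yaw 26.2
[ 496.  -571.2] [ 41. 147.] yaw 173.3
[582.  249.3] [141.  41.] yaw 31.7
[ 603.6 -233.1] [ 41. 143.] yaw 174.6
[ 608.4 -174.8] [ 40. 142.] yaw 175.1
[ 678.3 -412.6] [ 78. 223.] yaw 99.3
```

send_rows:
  plan:
    - {"x": 25,"y": 0,"z": 0,"wx": 0,"wy": 0,"wz": 0}
    - {"x": 25,"y": 0,"z": 0,"wx": 0,"wy": 0,"wz": 0}
    - {"x": 25,"y": 0,"z": 0,"wx": 0,"wy": 0,"wz": 0}
    - {"x": 20,"y": 0,"z": 0,"wx": 0,"wy": 0,"wz": 0}
    - {"x": 7,"y": 0,"z": 0,"wx": 0,"wy": 0,"wz": 0}
    - {"x": 5.5,"y": 0,"z": 0,"wx": 0,"wy": 0,"wz": 0}
    - {"x": 0,"y": 0,"z": 0,"wx": 0,"wy": 0,"wz": 0}

```text
t: 35.45
position: [608.3, -56.7, 23.0]
ee_rot: [[0.0, 0.072, 0.997], [-0.0, 0.997, -0.072], [-1.0, -0.0, 0.0]]
force: [0.3, 0.2, -0.8]
grip_width: 38.9
```

send_rows:
  plan:
    - {"x": 0,"y": 0,"z": 2,"wx": 0,"wy": 0,"wz": 0}
    - {"x": 0,"y": 0,"z": 2,"wx": 0,"wy": 0,"wz": 0}
    - {"x": 0,"y": 0,"z": 2,"wx": 0,"wy": 0,"wz": 0}
    - {"x": 0,"y": 0,"z": 2,"wx": 0,"wy": 0,"wz": 0}
    - {"x": 0,"y": 0,"z": 0,"wx": 0,"wy": 0,"wz": 0}
    - {"x": 0,"y": 0,"z": 0,"wx": 0,"wy": 0,"wz": 0}
  grip_force: 25

```text
t: 36.05
position: [614.4, -57.6, 22.4]
ee_rot: [[-0.004, 0.073, 0.997], [0.0, 0.997, -0.073], [-1.0, -0.0, -0.004]]
force: [-4.1, 0.6, 1.5]
grip_width: 38.8
```

send_rows:
  plan:
    - {"x": 1,"y": 0,"z": 1,"wx": 0,"wy": 0,"wz": 0}
    - {"x": 0,"y": 0,"z": 0,"wx": 0,"wy": 0,"wz": 0}

```text
t: 36.25
position: [614.4, -57.6, 21.0]
ee_rot: [[-0.006, 0.073, 0.997], [0.0, 0.997, -0.073], [-1.0, 0.0, -0.006]]
force: [-6.4, 0.3, 1.7]
grip_width: 38.3
```

send_rows:
  plan:
    - {"x": 0,"y": 0,"z": 0,"wx": 0,"wy": 0,"wz": 0}
    - {"x": 0,"y": 0,"z": 0,"wx": 0,"wy": 0,"wz": 0}
    - {"x": -10,"y": 0,"z": 0,"wx": 0,"wy": 0,"wz": 0}
    - {"x": -30,"y": 0,"z": 0,"wx": 0,"wy": 0,"wz": 0}
    - {"x": -40,"y": 0,"z": 0,"wx": 0,"wy": 0,"wz": 0}
    - {"x": -40,"y": 0,"z": 0,"wx": 0,"wy": 0,"wz": 0}
    - {"x": 0,"y": 0,"z": 0,"wx": 0,"wy": 0,"wz": 0}
    - {"x": 0,"y": 0,"z": 0,"wx": 0,"wy": 0,"wz": 0}
  grip: 47

```text
t: 37.05
position: [619.3, -58.2, 144.3]
ee_rot: [[0.005, 0.073, 0.997], [-0.001, 0.997, -0.073], [-1.0, -0.001, 0.005]]
force: [-0.2, 0.1, -0.6]
grip_width: 46.9
```

send_rows:
  plan:
    - {"x": 0,"y": 0,"z": 0,"wx": 0,"wy": 0,"wz": 0}
    - {"x": 0,"y": 0,"z": 0,"wx": 0,"wy": 0,"wz": 0}
  grip: 60

```text
t: 37.25
position: [616.3, -57.7, 140.3]
ee_rot: [[-0.003, 0.073, 0.997], [0.0, 0.997, -0.073], [-1.0, 0.0, -0.003]]
force: [-0.2, 0.1, -0.4]
grip_width: 59.7
```

```bash
python3 - <<'E'
from h import *
print(monitor.read_state()['position']); go([(528.5,2,140,85.7),(528.5,2,58,85.7,20)])
E
```

```text
[616.34494124 -57.67619095 140.31147326]
  3 x [0.2, 17.7, -30.7]   -> [528.5, 2.0, 140.0, 85.7] q6 mid -1 end 5
  5 x [16.4, -0.0, 0.1]   -> [528.5, 2.0, 58.0, 85.7] q6 mid 5 end 5
```

send_rows:
  plan:
    - {"x": 0,"y": 17.7,"z": -30.7,"wx": 0,"wy": 0,"wz": 0}
    - {"x": 0,"y": 17.7,"z": -30.7,"wx": 0,"wy": 0,"wz": 0}
    - {"x": 0,"y": 17.7,"z": -30.7,"wx": 0,"wy": 0,"wz": 0}
    - {"x": 0,"y": 0,"z": 0,"wx": 0,"wy": 0,"wz": 0}
    - {"x": 22,"y": 0,"z": 0,"wx": 0,"wy": 0,"wz": 0}
    - {"x": 20,"y": 0,"z": 0,"wx": 0,"wy": 0,"wz": 0}
    - {"x": 20,"y": 0,"z": 0,"wx": 0,"wy": 0,"wz": 0}
    - {"x": 20,"y": 0,"z": 0,"wx": 0,"wy": 0,"wz": 0}

```text
t: 38.05
position: [529.3, 1.6, 58.2]
ee_rot: [[-0.001, 0.073, 0.997], [-0.0, 0.997, -0.073], [-1.0, -0.0, -0.001]]
force: [-0.1, -0.4, -0.1]
grip_width: 60.1
```

send_rows:
  plan:
    - {"x": 0,"y": 0,"z": 0,"wx": 0,"wy": 0,"wz": 0}
    - {"x": 0,"y": 0,"z": 0,"wx": 0,"wy": 0,"wz": 0}
    - {"x": 0,"y": 0,"z": 0,"wx": 0,"wy": 0,"wz": 0}
    - {"x": 0,"y": 0,"z": 0,"wx": 0,"wy": 0,"wz": 0}
    - {"x": 0,"y": -8,"z": 0,"wx": 0,"wy": 0,"wz": 0}
    - {"x": 0,"y": -8,"z": 0,"wx": 0,"wy": 0,"wz": 0}
    - {"x": 0,"y": 0,"z": 0,"wx": 0,"wy": 0,"wz": 0}
  grip: 20
  grip_force: 40

```text
t: 38.75
position: [528.0, -15.1, 59.8]
ee_rot: [[-0.0, 0.074, 0.997], [-0.001, 0.997, -0.074], [-1.0, -0.001, -0.0]]
force: [-0.4, 0.8, -6.6]
grip_width: 27.5
```

send_rows:
  plan:
    - {"x": 0,"y": -6,"z": 0,"wx": 0,"wy": 0,"wz": 0}
    - {"x": 0,"y": -6,"z": 0,"wx": 0,"wy": 0,"wz": 0}
    - {"x": 0,"y": -6,"z": 0,"wx": 0,"wy": 0,"wz": 0}
    - {"x": 0,"y": -6,"z": 0,"wx": 0,"wy": 0,"wz": 0}
    - {"x": 0,"y": -6,"z": 0,"wx": 0,"wy": 0,"wz": 0}
    - {"x": 0,"y": -6,"z": 0,"wx": 0,"wy": 0,"wz": 0}
    - {"x": 0,"y": -6,"z": 0,"wx": 0,"wy": 0,"wz": 0}
    - {"x": 0,"y": 0,"z": 0,"wx": 0,"wy": 0,"wz": 0}

```text
t: 39.55
position: [524.7, -56.5, 59.8]
ee_rot: [[-0.001, 0.073, 0.997], [-0.0, 0.997, -0.073], [-1.0, -0.0, -0.001]]
force: [-1.9, 2.5, -3.0]
grip_width: 27.4
```

```bash
python3 - <<'E'
from h import *
s=monitor.read_state();print(s['position'],s['force'])
d=s['position'][:2]-COR; print('jaw width',-np.sin(PHI)*d[0]+np.cos(PHI)*d[1]-15)
E
```

```text
[524.74833056 -56.50543671  59.84759354] [-1.92870522  2.50447493 -3.00746075]
jaw width 192.98593015311218
```

33 mm to go. I approach in small steps and watch the force.

send_rows:
  plan:
    - {"x": 0,"y": -5,"z": 0,"wx": 0,"wy": 0,"wz": 0}
    - {"x": 0,"y": -5,"z": 0,"wx": 0,"wy": 0,"wz": 0}
    - {"x": 0,"y": -5,"z": 0,"wx": 0,"wy": 0,"wz": 0}
    - {"x": 0,"y": -5,"z": 0,"wx": 0,"wy": 0,"wz": 0}
    - {"x": 0,"y": -4,"z": 0,"wx": 0,"wy": 0,"wz": 0}
    - {"x": 0,"y": -3,"z": 0,"wx": 0,"wy": 0,"wz": 0}
    - {"x": 0,"y": 0,"z": 0,"wx": 0,"wy": 0,"wz": 0}

```text
t: 40.25
position: [522.7, -82.6, 59.8]
ee_rot: [[-0.001, 0.073, 0.997], [0.001, 0.997, -0.073], [-1.0, 0.001, -0.001]]
force: [-2.6, 4.3, -1.7]
grip_width: 27.3
```

send_rows:
  plan:
    - {"x": 0,"y": -2,"z": 0,"wx": 0,"wy": 0,"wz": 0}
    - {"x": 0,"y": -2,"z": 0,"wx": 0,"wy": 0,"wz": 0}
    - {"x": 0,"y": 0,"z": 0,"wx": 0,"wy": 0,"wz": 0}

```text
t: 40.55
position: [522.4, -86.3, 59.8]
ee_rot: [[-0.001, 0.073, 0.997], [0.001, 0.997, -0.073], [-1.0, 0.001, -0.001]]
force: [-1.3, 4.8, -2.2]
grip_width: 27.2
```

send_rows:
  plan:
    - {"x": 0,"y": -1.5,"z": 0,"wx": 0,"wy": 0,"wz": 0}
    - {"x": 0,"y": -1.5,"z": 0,"wx": 0,"wy": 0,"wz": 0}
    - {"x": 0,"y": 0,"z": 0,"wx": 0,"wy": 0,"wz": 0}

```text
t: 40.85
position: [522.3, -86.6, 59.8]
ee_rot: [[0.0, 0.071, 0.997], [0.007, 0.997, -0.071], [-1.0, 0.007, -0.0]]
force: [-0.2, 13.6, -0.6]
grip_width: 27.4
```

send_rows:
  plan:
    - {"x": 0,"y": -1,"z": 0,"wx": 0,"wy": 0,"wz": 0}
    - {"x": 0,"y": -0.5,"z": 0,"wx": 0,"wy": 0,"wz": 0}
    - {"x": 0,"y": 0,"z": 0,"wx": 0,"wy": 0,"wz": 0}

```text
t: 41.15
position: [522.3, -86.7, 59.9]
ee_rot: [[0.0, 0.07, 0.998], [0.009, 0.997, -0.07], [-1.0, 0.009, -0.0]]
force: [-0.2, 18.6, -0.1]
grip_width: 27.2
```

```bash
python3 - <<'E'
from h import *
s=monitor.read_state();print(s['position'],s['force'])
c=cam('top'); cv2.imwrite('pics/row.png',cv2.resize(c['pixels'][140:240,210:345,::-1],None,fx=5.5,fy=5.5,interpolation=cv2.INTER_CUBIC))
E
```

```text
[522.34801066 -86.69293862  59.86501042] [-0.22899437 18.59927208 -0.07202833]
```

View pics/row.png

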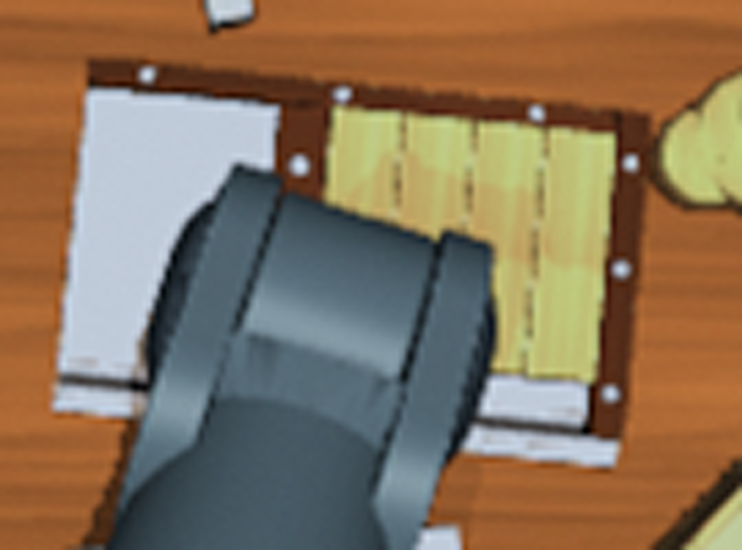

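Picture 10 and the force (18 N at 160 mm) show the row closed and tight. I ease off, release, and go for the first cracked strip.

send_rows:
  plan:
    - {"x": 0,"y": 2,"z": 0,"wx": 0,"wy": 0,"wz": 0}
    - {"x": 0,"y": 0.5,"z": 0,"wx": 0,"wy": 0,"wz": 0}
    - {"x": 0,"y": 0,"z": 0,"wx": 0,"wy": 0,"wz": 0}

```text
t: 41.5
position: [522.4, -86.6, 59.8]
ee_rot: [[-0.0, 0.071, 0.997], [0.004, 0.997, -0.071], [-1.0, 0.004, -0.001]]
force: [-1.0, 9.7, -1.5]
grip_width: 27.0
```

send_rows:
  plan:
    - {"x": 0,"y": 0,"z": 0,"wx": 0,"wy": 0,"wz": 0}
    - {"x": 0,"y": 0,"z": 0,"wx": 0,"wy": 0,"wz": 0}
    - {"x": 0,"y": 0,"z": 0,"wx": 0,"wy": 0,"wz": 0}
    - {"x": -40,"y": 0,"z": 0,"wx": 0,"wy": 0,"wz": 0}
    - {"x": -40,"y": 0,"z": 0,"wx": 0,"wy": 0,"wz": 0}
    - {"x": 0,"y": 0,"z": 0,"wx": 0,"wy": 0,"wz": 0}
    - {"x": 0,"y": 0,"z": 0,"wx": 0,"wy": 0,"wz": 0}
    - {"x": 0,"y": 0,"z": 0,"wx": 0,"wy": 0,"wz": 0}
  grip: 64

```text
t: 42.3
position: [522.3, -89.1, 139.1]
ee_rot: [[-0.001, 0.073, 0.997], [-0.0, 0.997, -0.073], [-1.0, -0.0, -0.001]]
force: [-0.4, 0.6, -0.5]
grip_width: 63.6
```

```bash
python3 - <<'E'
from h import *
print(monitor.read_state()['position']); go([(582,249.2,140,121.8),(582,249.2,50,121.8)])
# box: centre, short axis
b=np.array([363.5,-342.8]); s=np.array([-.661,-.750])
for o in (-28,30): print(b+s*o)
p=b+s*28
go([(400,100,140,45.7),(*p,140,45.7)],start=(582,249.2,140,121.8))
E
```

```text
[522.34780402 -89.12888057 139.090894  ]
  5 x wx -7.2
  8 x [-0.1, 32.0, 28.6]   -> [582.0, 249.2, 140.0, 121.8] q6 mid -41 end -9
  2 x [44.9, 0.0, 0.1]   -> [582.0, 249.2, 50.0, 121.8] q6 mid -9 end -9
[ 382.008 -321.8  ]
[ 343.67 -365.3 ]
  10 x wx 7.6
  6 x [0.0, -39.0, -4.4]   -> [400.0, 100.0, 140.0, 45.7] q6 mid 67 end 58
  11 x [0.0, -33.7, 25.8]   -> [345.0, -363.8, 140.0, 45.7] q6 mid 58 end -2
```

send_rows:
  plan:
    - {"x": 0,"y": 0,"z": 0,"wx": -7.2,"wy": 0,"wz": 0}
    - {"x": 0,"y": 0,"z": 0,"wx": -7.2,"wy": 0,"wz": 0}
    - {"x": 0,"y": 0,"z": 0,"wx": -7.2,"wy": 0,"wz": 0}
    - {"x": 0,"y": 0,"z": 0,"wx": -7.2,"wy": 0,"wz": 0}
    - {"x": 0,"y": 0,"z": 0,"wx": -7.2,"wy": 0,"wz": 0}

```text
t: 42.8
position: [521.5, -88.7, 138.0]
ee_rot: [[-0.003, -0.532, 0.847], [0.001, 0.847, 0.532], [-1.0, 0.002, -0.002]]
force: [0.0, 0.2, 0.5]
grip_width: 64.1
```

send_rows:
  plan:
    - {"x": 0,"y": 32,"z": 28.6,"wx": 0,"wy": 0,"wz": 0}
    - {"x": 0,"y": 32,"z": 28.6,"wx": 0,"wy": 0,"wz": 0}
    - {"x": 0,"y": 32,"z": 28.6,"wx": 0,"wy": 0,"wz": 0}
    - {"x": 0,"y": 32,"z": 28.6,"wx": 0,"wy": 0,"wz": 0}
    - {"x": 0,"y": 32,"z": 28.6,"wx": 0,"wy": 0,"wz": 0}
    - {"x": 0,"y": 32,"z": 28.6,"wx": 0,"wy": 0,"wz": 0}
    - {"x": 0,"y": 32,"z": 28.6,"wx": 0,"wy": 0,"wz": 0}
    - {"x": 0,"y": 32,"z": 28.6,"wx": 0,"wy": 0,"wz": 0}

```text
t: 43.6
position: [581.2, 250.5, 137.8]
ee_rot: [[-0.003, -0.527, 0.85], [-0.001, 0.85, 0.527], [-1.0, 0.0, -0.003]]
force: [0.4, -0.6, 0.1]
grip_width: 63.7
```

send_rows:
  plan:
    - {"x": 45,"y": 0,"z": 0,"wx": 0,"wy": 0,"wz": 0}
    - {"x": 45,"y": 0,"z": 0,"wx": 0,"wy": 0,"wz": 0}
    - {"x": 0,"y": 0,"z": 0,"wx": 0,"wy": 0,"wz": 0}
    - {"x": 0,"y": 0,"z": 0,"wx": 0,"wy": 0,"wz": 0}
    - {"x": 0,"y": 0,"z": 0,"wx": 0,"wy": 0,"wz": 0}

```text
t: 44.1
position: [583.6, 249.2, 51.8]
ee_rot: [[0.003, -0.527, 0.85], [0.001, 0.85, 0.527], [-1.0, -0.001, 0.003]]
force: [0.6, 0.3, 0.5]
grip_width: 64.1
```

```bash
python3 - <<'E'
from h import *
go([(582,249.2,3.5,121.8,20)])
print('carry'); go([(382,-321.8,120,45.7)],start=(582,249.2,120,121.8))
c=cam('wrist');save(c,'w5.png',1)
E
```

```text
3 x [16.1, 0.3, -0.5]   -> [582.0, 249.2, 3.5, 121.8] q6 mid -9 end -9
carry
  10 x wx 7.6
  14 x [0.0, -39.2, 18.2]   -> [382.0, -321.8, 120.0, 45.7] q6 mid 67 end 4
```

View pics/w5.png

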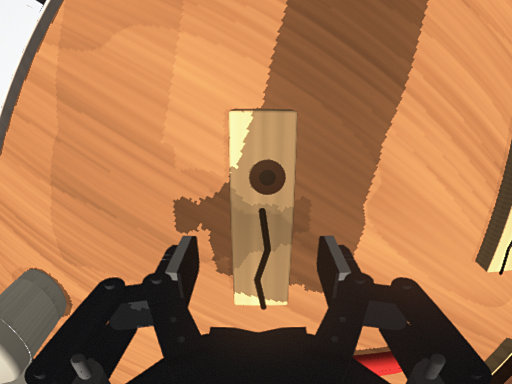

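Picture 11: the cracked strip (knot and crack visible) is centred between the pads.

send_rows:
  plan:
    - {"x": 16,"y": 0,"z": -0.3,"wx": 0,"wy": 0,"wz": 0}
    - {"x": 16,"y": 0,"z": -0.3,"wx": 0,"wy": 0,"wz": 0}
    - {"x": 15,"y": 0,"z": -0.3,"wx": 0,"wy": 0,"wz": 0}
    - {"x": 0,"y": 0,"z": 0,"wx": 0,"wy": 0,"wz": 0}

```text
t: 44.55
position: [581.5, 248.4, 3.0]
ee_rot: [[-0.0, -0.527, 0.85], [-0.0, 0.85, 0.527], [-1.0, -0.0, -0.0]]
force: [-0.1, -0.8, 0.2]
grip_width: 64.3
```

send_rows:
  plan:
    - {"x": 0,"y": 0,"z": 0,"wx": 0,"wy": 0,"wz": 0}
    - {"x": 0,"y": 0,"z": 0,"wx": 0,"wy": 0,"wz": 0}
    - {"x": 0,"y": 0,"z": 0,"wx": 0,"wy": 0,"wz": 0}
    - {"x": 0,"y": 0,"z": 0,"wx": 0,"wy": 0,"wz": 0}
    - {"x": -40,"y": 0,"z": 0,"wx": 0,"wy": 0,"wz": 0}
    - {"x": -40,"y": 0,"z": 0,"wx": 0,"wy": 0,"wz": 0}
    - {"x": -40,"y": 0,"z": 0,"wx": 0,"wy": 0,"wz": 0}
  grip: 30
  grip_force: 60

```text
t: 45.25
position: [581.1, 248.6, 124.4]
ee_rot: [[-0.0, -0.527, 0.85], [-0.0, 0.85, 0.527], [-1.0, -0.0, -0.0]]
force: [1.5, 1.1, -1.2]
grip_width: 38.5
```

send_rows:
  plan:
    - {"x": 0,"y": 0,"z": 0,"wx": 7.6,"wy": 0,"wz": 0}
    - {"x": 0,"y": 0,"z": 0,"wx": 7.6,"wy": 0,"wz": 0}
    - {"x": 0,"y": 0,"z": 0,"wx": 7.6,"wy": 0,"wz": 0}
    - {"x": 0,"y": 0,"z": 0,"wx": 7.6,"wy": 0,"wz": 0}
    - {"x": 0,"y": 0,"z": 0,"wx": 7.6,"wy": 0,"wz": 0}

```text
t: 45.75
position: [581.5, 248.8, 123.2]
ee_rot: [[0.001, 0.113, 0.994], [0.0, 0.994, -0.113], [-1.0, 0.0, 0.001]]
force: [-0.2, 0.6, -0.7]
grip_width: 38.9
```

send_rows:
  plan:
    - {"x": 0,"y": 0,"z": 0,"wx": 7.6,"wy": 0,"wz": 0}
    - {"x": 0,"y": 0,"z": 0,"wx": 7.6,"wy": 0,"wz": 0}
    - {"x": 0,"y": 0,"z": 0,"wx": 7.6,"wy": 0,"wz": 0}
    - {"x": 0,"y": 0,"z": 0,"wx": 7.6,"wy": 0,"wz": 0}
    - {"x": 0,"y": 0,"z": 0,"wx": 7.6,"wy": 0,"wz": 0}

```text
t: 46.25
position: [581.5, 248.7, 123.2]
ee_rot: [[0.0, 0.701, 0.713], [-0.0, 0.713, -0.701], [-1.0, 0.0, 0.0]]
force: [0.0, 0.2, -0.5]
grip_width: 38.2
```

send_rows:
  plan:
    - {"x": 0,"y": -39.2,"z": 18.2,"wx": 0,"wy": 0,"wz": 0}
    - {"x": 0,"y": -39.2,"z": 18.2,"wx": 0,"wy": 0,"wz": 0}
    - {"x": 0,"y": -39.2,"z": 18.2,"wx": 0,"wy": 0,"wz": 0}
    - {"x": 0,"y": -39.2,"z": 18.2,"wx": 0,"wy": 0,"wz": 0}
    - {"x": 0,"y": -39.2,"z": 18.2,"wx": 0,"wy": 0,"wz": 0}
    - {"x": 0,"y": -39.2,"z": 18.2,"wx": 0,"wy": 0,"wz": 0}
    - {"x": 0,"y": -39.2,"z": 18.2,"wx": 0,"wy": 0,"wz": 0}

```text
t: 46.95
position: [481.1, -38.4, 123.4]
ee_rot: [[0.001, 0.697, 0.717], [-0.0, 0.717, -0.697], [-1.0, 0.001, 0.001]]
force: [1.2, -1.3, -0.4]
grip_width: 38.8
```

send_rows:
  plan:
    - {"x": 0,"y": -39.2,"z": 18.2,"wx": 0,"wy": 0,"wz": 0}
    - {"x": 0,"y": -39.2,"z": 18.2,"wx": 0,"wy": 0,"wz": 0}
    - {"x": 0,"y": -39.2,"z": 18.2,"wx": 0,"wy": 0,"wz": 0}
    - {"x": 0,"y": -39.2,"z": 18.2,"wx": 0,"wy": 0,"wz": 0}
    - {"x": 0,"y": -39.2,"z": 18.2,"wx": 0,"wy": 0,"wz": 0}
    - {"x": 0,"y": -39.2,"z": 18.2,"wx": 0,"wy": 0,"wz": 0}
    - {"x": 0,"y": -39.2,"z": 18.2,"wx": 0,"wy": 0,"wz": 0}

```text
t: 47.65
position: [381.1, -324.2, 123.5]
ee_rot: [[0.001, 0.697, 0.717], [-0.001, 0.717, -0.697], [-1.0, 0.0, 0.001]]
force: [1.1, -0.4, -1.4]
grip_width: 38.4
```

send_rows:
  plan:
    - {"x": 0,"y": 0,"z": 0,"wx": 0,"wy": 0,"wz": 0}
    - {"x": 0,"y": 0,"z": 0,"wx": 0,"wy": 0,"wz": 0}
    - {"x": 0,"y": 0,"z": 0,"wx": 0,"wy": 0,"wz": 0}

```text
t: 47.95
position: [381.8, -321.4, 122.9]
ee_rot: [[-0.0, 0.696, 0.718], [0.001, 0.718, -0.696], [-1.0, 0.0, -0.001]]
force: [0.8, -0.6, -0.9]
grip_width: 38.6
```

```bash
python3 - <<'E'
from h import *
print(monitor.read_state()['position'],monitor.read_state()['grip_width']);go([(382,-321.8,18,45.7,20)])
E
```

```text
[ 381.77315919 -321.39523888  122.86595129] 38.62788305378171
  6 x [17.5, -0.0, 0.1]   -> [382.0, -321.8, 18.0, 45.7] q6 mid 4 end 4
```

send_rows:
  plan:
    - {"x": 25,"y": 0,"z": 0,"wx": 0,"wy": 0,"wz": 0}
    - {"x": 25,"y": 0,"z": 0,"wx": 0,"wy": 0,"wz": 0}
    - {"x": 25,"y": 0,"z": 0,"wx": 0,"wy": 0,"wz": 0}
    - {"x": 20,"y": 0,"z": 0,"wx": 0,"wy": 0,"wz": 0}
    - {"x": 7,"y": 0,"z": 0,"wx": 0,"wy": 0,"wz": 0}
    - {"x": 0,"y": 0,"z": 0,"wx": 0,"wy": 0,"wz": 0}

```text
t: 48.55
position: [381.4, -320.5, 20.1]
ee_rot: [[-0.002, 0.695, 0.719], [0.002, 0.719, -0.695], [-1.0, 0.0, -0.003]]
force: [-0.0, 0.2, -1.1]
grip_width: 38.6
```

send_rows:
  plan:
    - {"x": 0,"y": 0,"z": 0,"wx": 0,"wy": 0,"wz": 0}
    - {"x": 0,"y": 0,"z": 0,"wx": 0,"wy": 0,"wz": 0}
    - {"x": -20,"y": 0,"z": 0,"wx": 0,"wy": 0,"wz": 0}
    - {"x": -40,"y": 0,"z": 0,"wx": 0,"wy": 0,"wz": 0}
    - {"x": -40,"y": 0,"z": 0,"wx": 0,"wy": 0,"wz": 0}
    - {"x": -20,"y": 0,"z": 0,"wx": 0,"wy": 0,"wz": 0}
    - {"x": 0,"y": 0,"z": 0,"wx": 0,"wy": 0,"wz": 0}
    - {"x": 0,"y": 0,"z": 0,"wx": 0,"wy": 0,"wz": 0}
  grip: 47

```text
t: 49.35
position: [382.3, -323.0, 141.8]
ee_rot: [[0.002, 0.697, 0.717], [-0.002, 0.717, -0.697], [-1.0, -0.0, 0.003]]
force: [-0.3, -0.0, -0.3]
grip_width: 47.3
```

```bash
python3 - <<'E'
from h import *
print(monitor.read_state()['position']); go([(480,0,140,116.4),(451.4,441.7,140,116.4)])
c=strips(); save(c,'top2.png')
E
```

```text
[ 382.29822341 -323.0335385   141.76226131]
  9 x wx -7.8
  8 x [0.2, 30.9, 28.7]   -> [480.0, 0.0, 140.0, 116.4] q6 mid -67 end -26
  1 x wx -0.4
  10 x [-0.1, 40.9, 17.1]   -> [451.4, 441.7, 140.0, 116.4] q6 mid -26 end 18
[ 296.2 -331.3] [117.  82.] yaw 46.1
[ 420.6 -385.7] [125.  74.] yaw 47.9
[451.4 441.7] [140.  41.] yaw 26.4
[ 496.6 -568.3] [ 39. 148.] yaw 175.7
[ 678.5 -412.3] [ 77. 223.] yaw 99.3
[ 796.6 -177.2] [ 15. 232.] yaw 101.8
```

View pics/top2.png

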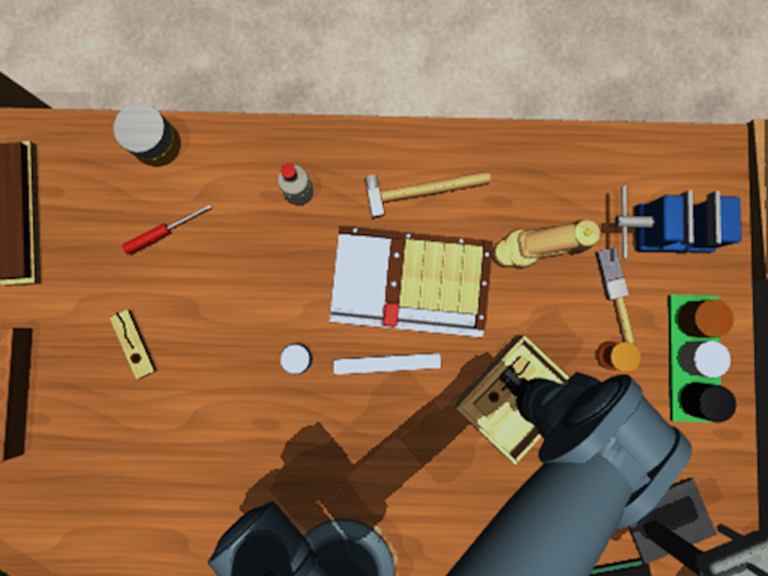

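Picture 12 (top): the row is closed on the jig at (441,278), and the first cracked strip is in the box at (505,385). Next is the second cracked strip at (132,343).

send_rows:
  plan:
    - {"x": 0,"y": 0,"z": 0,"wx": -7.9,"wy": 0,"wz": 0}
    - {"x": 0,"y": 0,"z": 0,"wx": -7.9,"wy": 0,"wz": 0}
    - {"x": 0,"y": 0,"z": 0,"wx": -7.9,"wy": 0,"wz": 0}
    - {"x": 0,"y": 0,"z": 0,"wx": -7.9,"wy": 0,"wz": 0}
    - {"x": 0,"y": 0,"z": 0,"wx": -7.8,"wy": 0,"wz": 0}
  grip: 64

```text
t: 49.9
position: [380.8, -321.4, 139.1]
ee_rot: [[-0.002, 0.078, 0.997], [0.002, 0.997, -0.078], [-1.0, 0.002, -0.002]]
force: [0.5, 0.7, -0.6]
grip_width: 63.9
```

send_rows:
  plan:
    - {"x": 0,"y": 0,"z": 0,"wx": -7.8,"wy": 0,"wz": 0}
    - {"x": 0,"y": 0,"z": 0,"wx": -7.8,"wy": 0,"wz": 0}
    - {"x": 0,"y": 0,"z": 0,"wx": -7.8,"wy": 0,"wz": 0}
    - {"x": 0,"y": 0,"z": 0,"wx": -7.8,"wy": 0,"wz": 0}

```text
t: 50.3
position: [380.8, -321.4, 139.0]
ee_rot: [[-0.002, -0.45, 0.893], [0.002, 0.893, 0.45], [-1.0, 0.003, -0.001]]
force: [-0.2, 0.1, 0.5]
grip_width: 64.1
```

send_rows:
  plan:
    - {"x": 0,"y": 31,"z": 28.5,"wx": 0,"wy": 0,"wz": 0}
    - {"x": 0,"y": 31,"z": 28.5,"wx": 0,"wy": 0,"wz": 0}
    - {"x": 0,"y": 31,"z": 28.5,"wx": 0,"wy": 0,"wz": 0}
    - {"x": 0,"y": 31,"z": 28.5,"wx": 0,"wy": 0,"wz": 0}
    - {"x": 0,"y": 31,"z": 28.5,"wx": 0,"wy": 0,"wz": 0}
    - {"x": 0,"y": 31,"z": 28.5,"wx": 0,"wy": 0,"wz": 0}
    - {"x": 0,"y": 31,"z": 28.5,"wx": 0,"wy": 0,"wz": 0}
    - {"x": 0,"y": 31,"z": 28.5,"wx": 0,"wy": 0,"wz": 0}

```text
t: 51.1
position: [474.5, 3.0, 139.3]
ee_rot: [[-0.003, -0.445, 0.896], [0.0, 0.896, 0.445], [-1.0, 0.001, -0.002]]
force: [1.0, -0.3, 0.0]
grip_width: 64.2
```

send_rows:
  plan:
    - {"x": 0,"y": 41,"z": 17,"wx": 0,"wy": 0,"wz": 0}
    - {"x": 0,"y": 41,"z": 17,"wx": 0,"wy": 0,"wz": 0}
    - {"x": 0,"y": 41,"z": 17,"wx": 0,"wy": 0,"wz": 0}
    - {"x": 0,"y": 41,"z": 17,"wx": 0,"wy": 0,"wz": 0}
    - {"x": 0,"y": 41,"z": 17,"wx": 0,"wy": 0,"wz": 0}
    - {"x": 0,"y": 41,"z": 17,"wx": 0,"wy": 0,"wz": 0}
    - {"x": 0,"y": 41,"z": 17,"wx": 0,"wy": 0,"wz": 0}
    - {"x": 0,"y": 41,"z": 17,"wx": 0,"wy": 0,"wz": 0}

```text
t: 51.9
position: [449.9, 356.6, 138.9]
ee_rot: [[-0.003, -0.445, 0.895], [-0.002, 0.895, 0.445], [-1.0, -0.001, -0.003]]
force: [1.2, -0.8, 0.7]
grip_width: 63.7
```

send_rows:
  plan:
    - {"x": 0,"y": 41,"z": 17,"wx": 0,"wy": 0,"wz": 0}
    - {"x": 0,"y": 41,"z": 17,"wx": 0,"wy": 0,"wz": 0}
    - {"x": 40,"y": 0,"z": 0,"wx": 0,"wy": 0,"wz": 0}
    - {"x": 40,"y": 0,"z": 0,"wx": 0,"wy": 0,"wz": 0}
    - {"x": 0,"y": 0,"z": 0,"wx": 0,"wy": 0,"wz": 0}
    - {"x": 0,"y": 0,"z": 0,"wx": 0,"wy": 0,"wz": 0}
    - {"x": 0,"y": 0,"z": 0,"wx": 0,"wy": 0,"wz": 0}

```text
t: 52.6
position: [446.3, 444.3, 62.4]
ee_rot: [[0.002, -0.445, 0.896], [0.001, 0.896, 0.445], [-1.0, 0.0, 0.002]]
force: [0.5, -0.1, 0.3]
grip_width: 63.6
```

```bash
python3 - <<'E'
from h import *
print(monitor.read_state()['position']); go([(451.4,441.7,3.5,116.4,20)])
print('carry'); go([(480,0,130,45.7),(344.5,-364.5,130,45.7)],start=(451.4,441.7,130,116.4))
# row check
c=cam('top'); im=c['pixels']; hsv=cv2.cvtColor(im,cv2.COLOR_RGB2HSV)
m=((hsv[...,0]>18)&(hsv[...,0]<36)&(hsv[...,1]>60)&(hsv[...,2]>100)).astype(np.uint8); m[:,330:]=0;m[:, :262]=0;m[:155]=0;m[218:]=0
m=cv2.morphologyEx(m,cv2.MORPH_CLOSE,np.ones((5,5)))
k=max(cv2.findContours(m,cv2.RETR_EXTERNAL,cv2.CHAIN_APPROX_NONE)[0],key=cv2.contourArea)
w=onz(c,k[:,0],38)-COR; R=np.array([[np.cos(PHI),-np.sin(PHI)],[np.sin(PHI),np.cos(PHI)]]); j=w@R
for y in (20,60,100,140):
    q=j[abs(j[:,1]-y)<14]; a=q[q[:,0]>-70,0];b=q[q[:,0]<-70,0]; print(y,'far',a.mean().round(1),'near',b.mean().round(1))
q=j[(j[:,0]>-120)&(j[:,0]<-20)]; print('y',q[q[:,1]<80,1].mean(),q[q[:,1]>80,1].mean())
E
```

```text
[446.32008671 444.30129905  62.35910543]
  3 x [19.6, -1.5, 1.1]   -> [451.4, 441.7, 3.5, 116.4] q6 mid 18 end 18
carry
  9 x wx 7.9
  10 x [0.0, -29.4, 33.1]   -> [480.0, 0.0, 130.0, 45.7] q6 mid 89 end 44
  1 x wx -0.4
  9 x [0.0, -39.5, 17.5]   -> [344.5, -364.5, 130.0, 45.7] q6 mid 44 end -2
20 far -2.9 near -139.9
60 far -2.1 near -140.1
100 far -2.1 near -139.5
140 far -1.9 near -139.8
y 1.9250030283190456 160.43212287128702
```

The row measures flush: far ends level within 1 mm of each other, near ends at -140, width 160. I grip the second cracked strip.

send_rows:
  plan:
    - {"x": 19,"y": -1.5,"z": 1.1,"wx": 0,"wy": 0,"wz": 0}
    - {"x": 19,"y": -1.5,"z": 1.1,"wx": 0,"wy": 0,"wz": 0}
    - {"x": 19,"y": -1.5,"z": 1.1,"wx": 0,"wy": 0,"wz": 0}
    - {"x": 0,"y": 0,"z": 0,"wx": 0,"wy": 0,"wz": 0}
    - {"x": 0,"y": 0,"z": 0,"wx": 0,"wy": 0,"wz": 0}

```text
t: 53.15
position: [451.2, 441.8, 5.3]
ee_rot: [[0.001, -0.445, 0.896], [0.001, 0.896, 0.445], [-1.0, 0.0, 0.002]]
force: [0.8, -0.0, 0.1]
grip_width: 63.9
```

send_rows:
  plan:
    - {"x": 0,"y": 0,"z": 0,"wx": 0,"wy": 0,"wz": 0}
    - {"x": 0,"y": 0,"z": 0,"wx": 0,"wy": 0,"wz": 0}
    - {"x": 0,"y": 0,"z": 0,"wx": 0,"wy": 0,"wz": 0}
    - {"x": 0,"y": 0,"z": 0,"wx": 0,"wy": 0,"wz": 0}
    - {"x": -42,"y": 0,"z": 0,"wx": 0,"wy": 0,"wz": 0}
    - {"x": -42,"y": 0,"z": 0,"wx": 0,"wy": 0,"wz": 0}
    - {"x": -42,"y": 0,"z": 0,"wx": 0,"wy": 0,"wz": 0}
  grip: 30
  grip_force: 60

```text
t: 53.85
position: [449.9, 441.2, 131.3]
ee_rot: [[-0.0, -0.445, 0.895], [-0.0, 0.895, 0.445], [-1.0, -0.0, -0.0]]
force: [1.2, 1.0, -0.9]
grip_width: 38.5
```

send_rows:
  plan:
    - {"x": 0,"y": 0,"z": 0,"wx": 7.9,"wy": 0,"wz": 0}
    - {"x": 0,"y": 0,"z": 0,"wx": 7.9,"wy": 0,"wz": 0}
    - {"x": 0,"y": 0,"z": 0,"wx": 7.9,"wy": 0,"wz": 0}
    - {"x": 0,"y": 0,"z": 0,"wx": 7.9,"wy": 0,"wz": 0}

```text
t: 54.25
position: [450.3, 441.5, 130.3]
ee_rot: [[0.0, 0.096, 0.995], [0.0, 0.995, -0.096], [-1.0, 0.0, 0.0]]
force: [0.1, 0.0, -2.0]
grip_width: 38.3
```

send_rows:
  plan:
    - {"x": 0,"y": 0,"z": 0,"wx": 7.8,"wy": 0,"wz": 0}
    - {"x": 0,"y": 0,"z": 0,"wx": 7.8,"wy": 0,"wz": 0}
    - {"x": 0,"y": 0,"z": 0,"wx": 7.8,"wy": 0,"wz": 0}
    - {"x": 0,"y": 0,"z": 0,"wx": 7.8,"wy": 0,"wz": 0}
    - {"x": 0,"y": 0,"z": 0,"wx": 7.8,"wy": 0,"wz": 0}

```text
t: 54.75
position: [450.2, 441.4, 130.1]
ee_rot: [[0.0, 0.701, 0.713], [0.0, 0.713, -0.701], [-1.0, 0.0, 0.0]]
force: [-0.2, -0.8, -0.7]
grip_width: 38.4
```

send_rows:
  plan:
    - {"x": 0,"y": -36.7,"z": 41.4,"wx": 0,"wy": 0,"wz": 0}
    - {"x": 0,"y": -36.7,"z": 41.4,"wx": 0,"wy": 0,"wz": 0}
    - {"x": 0,"y": -36.7,"z": 41.4,"wx": 0,"wy": 0,"wz": 0}
    - {"x": 0,"y": -36.7,"z": 41.4,"wx": 0,"wy": 0,"wz": 0}
    - {"x": 0,"y": -36.7,"z": 41.4,"wx": 0,"wy": 0,"wz": 0}
    - {"x": 0,"y": -36.7,"z": 41.4,"wx": 0,"wy": 0,"wz": 0}
    - {"x": 0,"y": -36.7,"z": 41.4,"wx": 0,"wy": 0,"wz": 0}
    - {"x": 0,"y": -36.7,"z": 41.4,"wx": 0,"wy": 0,"wz": 0}

```text
t: 55.55
position: [480.0, 40.6, 130.4]
ee_rot: [[0.001, 0.697, 0.717], [-0.0, 0.717, -0.697], [-1.0, 0.001, 0.001]]
force: [1.3, -0.4, -0.9]
grip_width: 39.2
```

send_rows:
  plan:
    - {"x": 0,"y": -39.5,"z": 17.5,"wx": 0,"wy": 0,"wz": 0}
    - {"x": 0,"y": -39.5,"z": 17.5,"wx": 0,"wy": 0,"wz": 0}
    - {"x": 0,"y": -39.5,"z": 17.5,"wx": 0,"wy": 0,"wz": 0}
    - {"x": 0,"y": -39.5,"z": 17.5,"wx": 0,"wy": 0,"wz": 0}
    - {"x": 0,"y": -39.5,"z": 17.5,"wx": 0,"wy": 0,"wz": 0}
    - {"x": 0,"y": -39.5,"z": 17.5,"wx": 0,"wy": 0,"wz": 0}
    - {"x": 0,"y": -39.5,"z": 17.5,"wx": 0,"wy": 0,"wz": 0}
    - {"x": 0,"y": -39.5,"z": 17.5,"wx": 0,"wy": 0,"wz": 0}

```text
t: 56.35
position: [359.6, -283.4, 130.4]
ee_rot: [[0.001, 0.697, 0.717], [-0.001, 0.717, -0.697], [-1.0, 0.0, 0.001]]
force: [1.0, -0.5, -0.5]
grip_width: 38.6
```

send_rows:
  plan:
    - {"x": 0,"y": -39.5,"z": 17.5,"wx": 0,"wy": 0,"wz": 0}
    - {"x": 0,"y": 0,"z": 0,"wx": 0,"wy": 0,"wz": 0}
    - {"x": 0,"y": 0,"z": 0,"wx": 0,"wy": 0,"wz": 0}
    - {"x": 0,"y": 0,"z": 0,"wx": 0,"wy": 0,"wz": 0}

```text
t: 56.75
position: [345.3, -321.1, 129.8]
ee_rot: [[-0.0, 0.696, 0.718], [0.001, 0.718, -0.696], [-1.0, 0.0, -0.001]]
force: [0.3, -0.3, -1.0]
grip_width: 38.3
```

```bash
python3 - <<'E'
from h import *
print(monitor.read_state()['position'],monitor.read_state()['grip_width']);go([(344.5,-364.5,38,45.7,20)])
E
```

```text
[ 345.34200541 -321.13038552  129.81762421] 38.32923492917294
  6 x [15.3, -5.3, 4.9]   -> [344.5, -364.5, 38.0, 45.7] q6 mid 1 end -2
```

send_rows:
  plan:
    - {"x": 0,"y": -32,"z": 29.5,"wx": 0,"wy": 0,"wz": 0}
    - {"x": 0,"y": 0,"z": 0,"wx": 0,"wy": 0,"wz": 0}
    - {"x": 25,"y": 0,"z": 0,"wx": 0,"wy": 0,"wz": 0}
    - {"x": 25,"y": 0,"z": 0,"wx": 0,"wy": 0,"wz": 0}
    - {"x": 25,"y": 0,"z": 0,"wx": 0,"wy": 0,"wz": 0}
    - {"x": 16,"y": 0,"z": 0,"wx": 0,"wy": 0,"wz": 0}
    - {"x": 0,"y": 0,"z": 0,"wx": 0,"wy": 0,"wz": 0}
    - {"x": 0,"y": 0,"z": 0,"wx": 0,"wy": 0,"wz": 0}

```text
t: 57.55
position: [344.5, -364.5, 39.1]
ee_rot: [[-0.0, 0.696, 0.718], [0.001, 0.718, -0.696], [-1.0, 0.0, -0.001]]
force: [-0.8, -0.2, 0.2]
grip_width: 38.5
```

send_rows:
  plan:
    - {"x": 0,"y": 0,"z": 0,"wx": 0,"wy": 0,"wz": 0}
    - {"x": 0,"y": 0,"z": 0,"wx": 0,"wy": 0,"wz": 0}
    - {"x": -20,"y": 0,"z": 0,"wx": 0,"wy": 0,"wz": 0}
    - {"x": -40,"y": 0,"z": 0,"wx": 0,"wy": 0,"wz": 0}
    - {"x": -40,"y": 0,"z": 0,"wx": 0,"wy": 0,"wz": 0}
    - {"x": 0,"y": 0,"z": 0,"wx": 0,"wy": 0,"wz": 0}
    - {"x": 0,"y": 0,"z": 0,"wx": 0,"wy": 0,"wz": 0}
    - {"x": 0,"y": 0,"z": 0,"wx": 0,"wy": 0,"wz": 0}
  grip: 46

```text
t: 58.35
position: [343.8, -365.3, 138.2]
ee_rot: [[-0.0, 0.697, 0.717], [0.001, 0.717, -0.697], [-1.0, 0.0, -0.001]]
force: [-0.0, -0.1, -0.4]
grip_width: 45.9
```

```bash
python3 - <<'E'
from h import *
T=jig(-70,82); print(T)
H=4.7 # tool y across bar: bar long axis heading 94.7
print(monitor.read_state()['position']); go([(423.6,-83.2,130,H),(423.6,-83.2,50,H)])
print('carry'); go([(423.6,-83.2,110,-4.3),(*T,110,-4.3)],start=(423.6,-83.2,110,H))
c=cam('wrist');save(c,'w6.png',1)
E
```

```text
[ 606.34529625 -188.98230817]
[ 343.80000985 -365.2794203   138.22076137]
  6 x wx 6.9
  7 x [1.2, 14.5, -39.3]   -> [423.6, -83.2, 130.0, 4.7] q6 mid 39 end 74
  2 x [40.0, -0.1, 0.0]   -> [423.6, -83.2, 50.0, 4.7] q6 mid 74 end 74
carry
  2 x wx 4.5
  1 x [0.0, 0.0, 0.0]   -> [423.6, -83.2, 110.0, -4.3] q6 mid 83 end 83
  5 x [0.0, 38.0, 18.4]   -> [606.3, -189.0, 110.0, -4.3] q6 mid 83 end 77
```

View pics/w6.png

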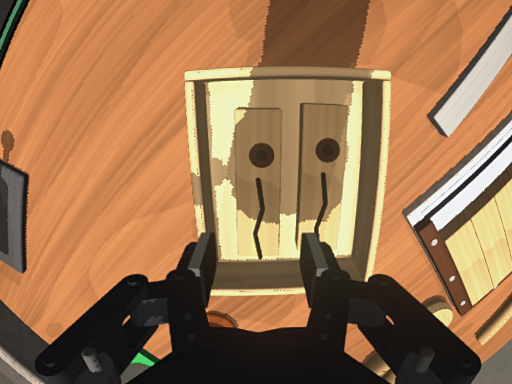

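Picture 13: both cracked strips lie flat in the box. Now the steel bar.

send_rows:
  plan:
    - {"x": 0,"y": 0,"z": 0,"wx": 6.9,"wy": 0,"wz": 0}
    - {"x": 0,"y": 0,"z": 0,"wx": 6.9,"wy": 0,"wz": 0}
    - {"x": 0,"y": 0,"z": 0,"wx": 6.9,"wy": 0,"wz": 0}
    - {"x": 0,"y": 0,"z": 0,"wx": 6.9,"wy": 0,"wz": 0}
    - {"x": 0,"y": 0,"z": 0,"wx": 6.9,"wy": 0,"wz": 0}
    - {"x": 0,"y": 0,"z": 0,"wx": 6.7,"wy": 0,"wz": 0}
  grip: 56

```text
t: 59.0
position: [343.4, -364.6, 137.1]
ee_rot: [[-0.002, 0.997, 0.076], [0.003, 0.076, -0.997], [-1.0, -0.002, -0.003]]
force: [0.2, 0.3, 0.4]
grip_width: 56.1
```

send_rows:
  plan:
    - {"x": 0,"y": 14.5,"z": -39.3,"wx": 0,"wy": 0,"wz": 0}
    - {"x": 0,"y": 14.5,"z": -39.3,"wx": 0,"wy": 0,"wz": 0}
    - {"x": 0,"y": 14.5,"z": -39.3,"wx": 0,"wy": 0,"wz": 0}
    - {"x": 0,"y": 14.5,"z": -39.3,"wx": 0,"wy": 0,"wz": 0}
    - {"x": 0,"y": 14.5,"z": -39.3,"wx": 0,"wy": 0,"wz": 0}
    - {"x": 0,"y": 14.5,"z": -39.3,"wx": 0,"wy": 0,"wz": 0}
    - {"x": 0,"y": 14.5,"z": -39.3,"wx": 0,"wy": 0,"wz": 0}
    - {"x": 0,"y": 0,"z": 0,"wx": 0,"wy": 0,"wz": 0}

```text
t: 59.8
position: [422.4, -78.9, 137.4]
ee_rot: [[-0.003, 0.996, 0.088], [0.003, 0.088, -0.996], [-1.0, -0.002, -0.003]]
force: [-0.4, -1.2, -0.5]
grip_width: 56.0
```

send_rows:
  plan:
    - {"x": 40,"y": 0,"z": 0,"wx": 0,"wy": 0,"wz": 0}
    - {"x": 40,"y": 0,"z": 0,"wx": 0,"wy": 0,"wz": 0}
    - {"x": 0,"y": 0,"z": 0,"wx": 0,"wy": 0,"wz": 0}
    - {"x": 0,"y": 0,"z": 0,"wx": 0,"wy": 0,"wz": 0}
    - {"x": 0,"y": 0,"z": 0,"wx": 0,"wy": 0,"wz": 0}

```text
t: 60.3
position: [424.1, -84.2, 60.1]
ee_rot: [[0.002, 0.997, 0.08], [-0.001, 0.08, -0.997], [-1.0, 0.002, 0.001]]
force: [-0.0, -1.0, 0.2]
grip_width: 56.0
```

```bash
python3 - <<'E'
from h import *
print(monitor.read_state()['position']); go([(423.6,-83.2,2.5,4.7,18)])
c=cam('wrist');save(c,'w7.png',1)
E
```

```text
[424.07630227 -84.20168713  60.10533295]
  4 x [14.4, -0.1, -0.3]   -> [423.6, -83.2, 2.5, 4.7] q6 mid 74 end 74
```

View pics/w7.png

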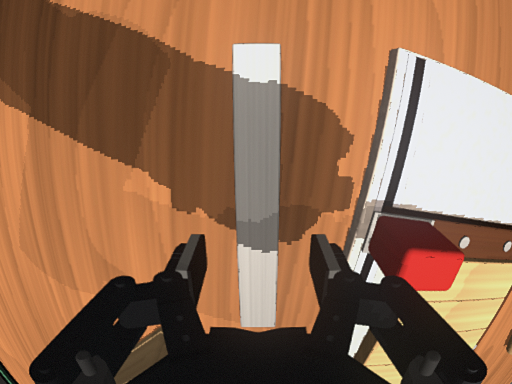

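Picture 14: the bar is centred and square between the pads.

send_rows:
  plan:
    - {"x": 15,"y": 0,"z": 0,"wx": 0,"wy": 0,"wz": 0}
    - {"x": 15,"y": 0,"z": 0,"wx": 0,"wy": 0,"wz": 0}
    - {"x": 15,"y": 0,"z": 0,"wx": 0,"wy": 0,"wz": 0}
    - {"x": 12,"y": 0,"z": 0,"wx": 0,"wy": 0,"wz": 0}
    - {"x": 0,"y": 0,"z": 0,"wx": 0,"wy": 0,"wz": 0}
    - {"x": 0,"y": 0,"z": 0,"wx": 0,"wy": 0,"wz": 0}

```text
t: 60.95
position: [424.2, -83.8, 2.9]
ee_rot: [[0.002, 0.997, 0.08], [-0.001, 0.08, -0.997], [-1.0, 0.002, 0.001]]
force: [-0.4, -1.2, 1.5]
grip_width: 56.2
```

send_rows:
  plan:
    - {"x": 0,"y": 0,"z": 0,"wx": 0,"wy": 0,"wz": 0}
    - {"x": 0,"y": 0,"z": 0,"wx": 0,"wy": 0,"wz": 0}
    - {"x": 0,"y": 0,"z": 0,"wx": 0,"wy": 0,"wz": 0}
    - {"x": 0,"y": 0,"z": 0,"wx": 0,"wy": 0,"wz": 0}
    - {"x": 0,"y": 0,"z": 0,"wx": 0,"wy": 0,"wz": 0}
  grip: 20
  grip_force: 100

```text
t: 61.45
position: [424.0, -83.8, 3.2]
ee_rot: [[0.002, 0.997, 0.081], [-0.001, 0.081, -0.997], [-1.0, 0.002, 0.001]]
force: [-2.9, 0.2, 10.5]
grip_width: 27.4
```

send_rows:
  plan:
    - {"x": -20,"y": 0,"z": 0,"wx": 0,"wy": 0,"wz": 0}
    - {"x": -30,"y": 0,"z": 0,"wx": 0,"wy": 0,"wz": 0}
    - {"x": -30,"y": 0,"z": 0,"wx": 0,"wy": 0,"wz": 0}
    - {"x": -30,"y": 0,"z": 0,"wx": 0,"wy": 0,"wz": 0}
    - {"x": 0,"y": 0,"z": 0,"wx": 0,"wy": 0,"wz": 0}
    - {"x": 0,"y": 0,"z": 0,"wx": 4.5,"wy": 0,"wz": 0}
    - {"x": 0,"y": 0,"z": 0,"wx": 4.5,"wy": 0,"wz": 0}
    - {"x": 0,"y": 0,"z": 0,"wx": 0,"wy": 0,"wz": 0}

```text
t: 62.25
position: [421.3, -82.7, 109.7]
ee_rot: [[-0.004, 0.997, -0.076], [0.001, -0.076, -0.997], [-1.0, -0.004, -0.001]]
force: [0.4, -0.0, -8.2]
grip_width: 27.4
```

```bash
python3 - <<'E'
from h import *
s=monitor.read_state();print(s['position'],s['force'],s['grip_width']); go([(*jig(-70,82),115,-4.3,30)])
E
```

```text
[421.32578271 -82.71159434 109.66602922] [ 0.41464183 -0.01787638 -8.23701687] 27.421580187129507
  8 x [-0.8, 24.1, 11.5]   -> [606.3, -189.0, 115.0, -4.3] q6 mid 83 end 77
```

send_rows:
  plan:
    - {"x": 0,"y": 24.1,"z": 11.5,"wx": 0,"wy": 0,"wz": 0}
    - {"x": 0,"y": 24.1,"z": 11.5,"wx": 0,"wy": 0,"wz": 0}
    - {"x": 0,"y": 24.1,"z": 11.5,"wx": 0,"wy": 0,"wz": 0}
    - {"x": 0,"y": 24.1,"z": 11.5,"wx": 0,"wy": 0,"wz": 0}
    - {"x": 0,"y": 24.1,"z": 11.5,"wx": 0,"wy": 0,"wz": 0}
    - {"x": 0,"y": 24.1,"z": 11.5,"wx": 0,"wy": 0,"wz": 0}
    - {"x": 0,"y": 24.1,"z": 11.5,"wx": 0,"wy": 0,"wz": 0}
    - {"x": 0,"y": 24.1,"z": 11.5,"wx": 0,"wy": 0,"wz": 0}

```text
t: 63.05
position: [607.9, -189.8, 109.0]
ee_rot: [[-0.004, 0.997, -0.074], [0.001, -0.074, -0.997], [-1.0, -0.004, -0.001]]
force: [0.1, 0.1, -7.8]
grip_width: 27.1
```

send_rows:
  plan:
    - {"x": 0,"y": 0,"z": 0,"wx": 0,"wy": 0,"wz": 0}
    - {"x": 0,"y": 0,"z": 0,"wx": 0,"wy": 0,"wz": 0}
    - {"x": 0,"y": 0,"z": 0,"wx": 0,"wy": 0,"wz": 0}
    - {"x": 0,"y": 0,"z": 0,"wx": 0,"wy": 0,"wz": 0}

```text
t: 63.45
position: [607.0, -189.0, 111.0]
ee_rot: [[-0.002, 0.997, -0.076], [0.001, -0.076, -0.997], [-1.0, -0.002, -0.001]]
force: [-0.2, 1.0, -7.8]
grip_width: 27.0
```

```bash
python3 - <<'E'
from h import *
s=monitor.read_state();print(s['position'],s['force'],s['grip_width']); go([(*jig(-70,82),48,-4.3,15)])
c=cam('top');cv2.imwrite('pics/bar.png',cv2.resize(c['pixels'][140:240,210:345,::-1],None,fx=5,fy=5,interpolation=cv2.INTER_CUBIC))
E
```

```text
[ 607.02312735 -188.96168243  110.95247109] [-0.20647172  1.03605702 -7.78755192] 27.006575120949073
  5 x [12.6, -0.1, 0.0]   -> [606.3, -189.0, 48.0, -4.3] q6 mid 77 end 77
```

View pics/bar.png

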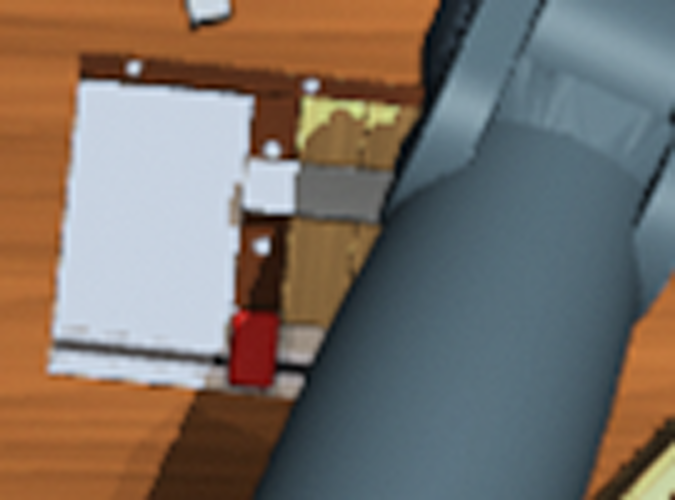

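Picture 15: the bar hangs level over the row, parallel to the stop. I lower it and watch the force for contact.

send_rows:
  plan:
    - {"x": 20,"y": 0,"z": 0,"wx": 0,"wy": 0,"wz": 0}
    - {"x": 20,"y": 0,"z": 0,"wx": 0,"wy": 0,"wz": 0}
    - {"x": 15,"y": 0,"z": 0,"wx": 0,"wy": 0,"wz": 0}
    - {"x": 8,"y": 0,"z": 0,"wx": 0,"wy": 0,"wz": 0}
    - {"x": 4,"y": 0,"z": 0,"wx": 0,"wy": 0,"wz": 0}
    - {"x": 0,"y": 0,"z": 0,"wx": 0,"wy": 0,"wz": 0}
    - {"x": 0,"y": 0,"z": 0,"wx": 0,"wy": 0,"wz": 0}

```text
t: 64.2
position: [609.0, -190.1, 45.7]
ee_rot: [[0.001, 0.997, -0.076], [-0.001, -0.076, -0.997], [-1.0, 0.002, 0.001]]
force: [-0.4, -0.4, -7.9]
grip_width: 26.9
```

send_rows:
  plan:
    - {"x": 1,"y": 0,"z": 0,"wx": 0,"wy": 0,"wz": 0}
    - {"x": 1,"y": 0,"z": 0,"wx": 0,"wy": 0,"wz": 0}
    - {"x": 0,"y": 0,"z": 0,"wx": 0,"wy": 0,"wz": 0}

```text
t: 64.5
position: [608.5, -189.9, 43.0]
ee_rot: [[0.0, 0.997, -0.076], [-0.0, -0.076, -0.997], [-1.0, 0.0, 0.0]]
force: [0.0, -0.2, -7.2]
grip_width: 26.8
```

send_rows:
  plan:
    - {"x": 1,"y": 0,"z": 0,"wx": 0,"wy": 0,"wz": 0}
    - {"x": 0.5,"y": 0,"z": 0,"wx": 0,"wy": 0,"wz": 0}
    - {"x": 0,"y": 0,"z": 0,"wx": 0,"wy": 0,"wz": 0}

```text
t: 64.8
position: [608.4, -189.8, 41.4]
ee_rot: [[0.0, 0.997, -0.076], [-0.0, -0.076, -0.997], [-1.0, 0.0, 0.0]]
force: [-0.5, 0.1, -6.2]
grip_width: 27.4
```

send_rows:
  plan:
    - {"x": 0.5,"y": 0,"z": 0,"wx": 0,"wy": 0,"wz": 0}
    - {"x": 0,"y": 0,"z": 0,"wx": 0,"wy": 0,"wz": 0}

```text
t: 65.0
position: [608.4, -189.8, 41.3]
ee_rot: [[0.0, 0.997, -0.076], [-0.0, -0.076, -0.997], [-1.0, 0.0, 0.0]]
force: [-1.8, 0.9, -3.1]
grip_width: 27.1
```

Contact at z≈41.4, as expected. I release gently, lift, and move clear.

send_rows:
  plan:
    - {"x": 0,"y": 0,"z": 0,"wx": 0,"wy": 0,"wz": 0}
    - {"x": 0,"y": 0,"z": 0,"wx": 0,"wy": 0,"wz": 0}
    - {"x": 0,"y": 0,"z": 0,"wx": 0,"wy": 0,"wz": 0}
    - {"x": -10,"y": 0,"z": 0,"wx": 0,"wy": 0,"wz": 0}
    - {"x": -30,"y": 0,"z": 0,"wx": 0,"wy": 0,"wz": 0}
    - {"x": -40,"y": 0,"z": 0,"wx": 0,"wy": 0,"wz": 0}
    - {"x": -40,"y": 0,"z": 0,"wx": 0,"wy": 0,"wz": 0}
    - {"x": 0,"y": 0,"z": 0,"wx": 0,"wy": 0,"wz": 0}
  grip: 44

```text
t: 65.8
position: [612.6, -191.5, 169.0]
ee_rot: [[0.012, 0.997, -0.076], [-0.005, -0.076, -0.997], [-1.0, 0.013, 0.004]]
force: [1.1, -0.0, 1.2]
grip_width: 44.2
```

send_rows:
  plan:
    - {"x": 0,"y": -40,"z": -30,"wx": 0,"wy": 0,"wz": 0}
    - {"x": 0,"y": -40,"z": -30,"wx": 0,"wy": 0,"wz": 0}
    - {"x": 0,"y": -40,"z": -30,"wx": 0,"wy": 0,"wz": 0}
    - {"x": 0,"y": -40,"z": -30,"wx": 0,"wy": 0,"wz": 0}
    - {"x": 0,"y": -20,"z": -40,"wx": 0,"wy": 0,"wz": 0}
    - {"x": 0,"y": -20,"z": -40,"wx": 0,"wy": 0,"wz": 0}
    - {"x": 0,"y": -20,"z": -40,"wx": 0,"wy": 0,"wz": 0}
    - {"x": 0,"y": 0,"z": -40,"wx": 0,"wy": 0,"wz": 0}

```text
t: 66.6
position: [407.5, 107.5, 161.1]
ee_rot: [[-0.001, 0.997, -0.077], [-0.0, -0.077, -0.997], [-1.0, -0.001, 0.0]]
force: [0.4, -0.6, 0.3]
grip_width: 43.8
```

```bash
python3 - <<'E'
from h import *
print(monitor.read_state()['position'])
c=cam('top'); im=c['pixels'];cv2.imwrite('pics/fin.png',cv2.resize(im[100:320,60:430,::-1],None,fx=2.1,fy=2.1,interpolation=cv2.INTER_CUBIC))
hsv=cv2.cvtColor(im,cv2.COLOR_RGB2HSV); R=np.array([[np.cos(PHI),-np.sin(PHI)],[np.sin(PHI),np.cos(PHI)]])
m=((hsv[...,0]>18)&(hsv[...,0]<36)&(hsv[...,1]>60)&(hsv[...,2]>100)).astype(np.uint8); m[:,330:]=0;m[:, :262]=0;m[:155]=0;m[218:]=0
u=np.argwhere(m)[:,::-1]; j=(onz(c,u,38)-COR)@R
for y in (20,60,100,140):
    q=j[abs(j[:,1]-y)<14]; print(y,'far,near',np.percentile(q[:,0],[98.5,1.5]).round(1))
print('y',np.percentile(j[:,1],[0.5,99.5]))
b=((hsv[...,1]<60)&(hsv[...,2]>120)).astype(np.uint8); b[:,:262]=0; b[:,335:]=0;b[:165]=0;b[205:]=0
for k in cv2.findContours(b,cv2.RETR_EXTERNAL,cv2.CHAIN_APPROX_NONE)[0]:
    if cv2.contourArea(k)>60:
        r=cv2.minAreaRect((((onz(c,k[:,0],54)-COR)@R)).astype(np.float32)); print('bar',r)
E
```

```text
[407.491704   107.49358411 161.09228837]
20 far,near [  -3.2 -139.7]
60 far,near [  -2.2 -139.6]
100 far,near [  -2.4 -139.2]
140 far,near [  -2.6 -139.7]
y [  1.27212411 161.16599164]
bar ((-68.03667449951172, 76.63854217529297), (31.7016544342041, 209.00344848632812), 0.03398426994681358)
```

View pics/fin.png

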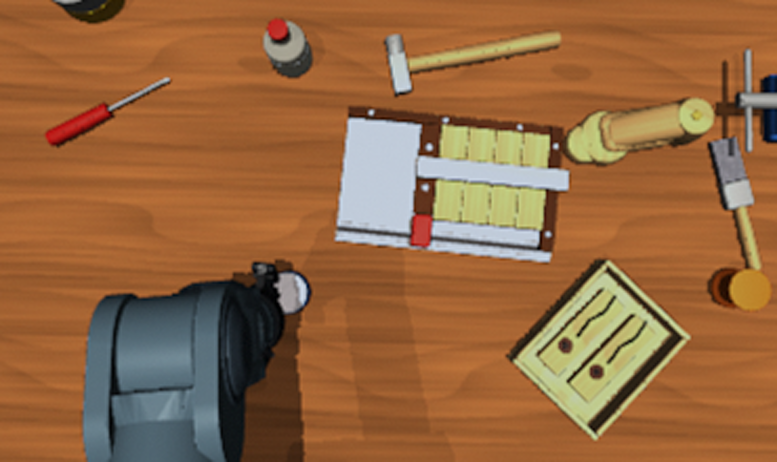

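Picture 16: the row is closed against fence, stop and jaw, the bar lies across all four strips, both cracked strips are in the box, and the bystanders are in place. The arm is clear, so I hand in.

```bash
python3 -c "
from h import *
print(workorder.job_done(), monitor.read_state()['t'])"
```

```text
the job is handed in; nothing more can be done
the job is handed in; nothing more can be done
```

The job is done and handed in at about 67 s of robot time. Four sound strips are on the jig with the jaw closed on them and the steel bar across the middle. Both cracked strips are flat in the offcut box.

What the last checks showed:
- **Row:** the strips' far ends line up within about 1 mm and their near ends sit at about -139.5 mm. The row spans y = 1 to 161 mm from the fence. The top camera put the far ends 2–3 mm short of the stop, while the near ends and the push against the stop fit full contact. I put the difference down to calibration; it is within the 5 mm limit either way.
- **Jaw:** it met solid resistance at about 160 mm clear width, with 18 N, and I left it there. I did not measure its gap to the row again afterwards, but the final picture shows none.
- **Bar:** centred at about x = -68 mm and y = 77–82 mm, and square to within 0.01 rad. The camera read its length as 209 mm instead of 220 mm because I cropped the image there, which also shifts its measured centre by a few mm.
- **Bystanders:** none looked moved in the final picture, though I did not measure them.

I noticed no knocked strip and no slackened grip.

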